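Rock the angle gauge on the uneven rest to its mark and hold it

TASK

The angle gauge has toppled onto its back on the lab bench: first stand it upright on its foot on the bench. Then take it by its handle, set the underside of its foot on the crest of the uneven metal rest and rock it there until its swinging pointer settles on the index mark of its dial. Finish while holding it still like that, foot on the crest and pointer on the mark, so that a colleague can set a clamp to the same angle; do not let go, and leave the bottle, the tip box and the dish where they are.

Things in the scene. Friction and masses are not known exactly. Their poses are not given: they have to be found in the camera images.
- gauge: Angle gauge, loose, 0.28 to 0.43 kg, starts on its back, dial up, handle end towards the robot. Origin: centre of the foot's underside; z up when it stands, x out of the dial, y along foot width and handle. Foot 70 (x) by 80 (y) by 10 mm. Round dial drum: radius 48, axis along x, centre 65 mm above the underside, x from -14 to +6 (rim and pointer to +11). Centre of mass about 60 mm up.
- gauge_bar (a point): Centre of the gauge's handle, a round bar along y: 16 mm thick, 56 mm long with domed ends, 127 mm above the foot's underside on a neck 20 mm wide (y). At the start it lies about 11 mm above the bench. Pinched at its two domed ends, the gauge turns easily about the bar and hangs upright when lifted clear.
- pointer (a joint): Angle of the black pointer, a free pendulum: hangs plumb while the dial is upright, settling about a second after a movement. 0 = points to the foot (gauge's -z); positive = tip towards the gauge's +y. When the gauge's top leans towards its +y by an angle, it reads that angle. Leave it free.
- mark (a joint): Angle of the index mark, a small dark bar 4 by 12 mm at the lower rim of the dial, same zero and direction as the pointer. It is set between 0.13 and 0.33 rad, differs each time, and is clamped fast.
- pointer_tip (a point): Tip of the pointer, 34 mm from the dial centre.
- mark_tip (a point): Inner end of the index mark, 34 mm from the dial centre; the pointer's tip meets it when both joints read the same.
- rest: Uneven metal rest, fixed. Origin: centre of its underside. Block 80 (x) by 90 (y) by 36 mm high; along its x runs a round-backed crest (radius 14, 72 mm long, straight for 44) with its top 60 mm above the bench. Two lower knobs: top 43 mm high at y = +31, 40 mm high at y = -30. With its foot centred on the crest the gauge can lean about 0.45 rad either way.
- rest_crest (a point): Middle of the top line of the rest's crest, 60 mm above the bench; its frame is the rest's (crest line along x).
- bottle: Bystander: amber reagent bottle, 72 mm across, 150 mm high. Origin: centre of its underside.
- tipbox: Bystander: white pipette tip box with clear lid, 85 (x) by 120 (y) by 88 mm. Origin: centre of its underside.
- dish: Bystander: closed white culture dish, 90 mm across, 16 mm high. Origin: centre of its underside.
There are look-alikes about, which are no part of the job. Leave any blue or pink look-alike of the gauge alone.

How it is judged:
By the outcome, as a careful person would: the job done as asked, in the order asked, and still so for the second after the job is handed in, while the arm keeps its last pose, push and grip.
It also fails if it takes over 58 s, if anything falls off the work surface, if the arm or the gripper's body presses on something with over 40 N, if the wrist force passes 120 N, or if a joint passes its speed limit or range.

ROBOT

A 7-joint arm with a two-finger parallel gripper is mounted at the origin on the work surface. World frame = base frame: x ahead of the robot, y to its left, z up, the work surface at z = 0. Lengths are in m, angles in rad, forces in N, time in s.
With the tool pointing down it reaches from about 0.4 to 0.875 m from the base axis. Payload 19.3 kg.
Tool frame: the origin (TCP) lies at the very end of the fingers, on their centre line; the grasp point (between the pads) lies 19 mm behind it (bot.grip_depth is the distance from the TCP to the grasp point, in m); z points along the fingers, y is the direction in which the jaws open and shut (so a half turn about z gives the same grasp; the last joint's range is limited). The gripper opens to 85 mm and grips with 20 to 120 N. Pads are 22 mm wide; open, the fingers measure 114 mm over their backs; the gripper's body (76 mm by 85 mm) begins 54 mm behind the grasp point. The pads swing forward as they close: fully open they stand 13 mm farther back than shut.
Start: joints at [1.265, 0.521, -0.036, 1.599, 0.021, 1.021, -0.113], TCP at [0.146, -0.608, 0.204] pointing down, gripper open.
Joint ranges: [-2.91, 2.91], [-0.3, 2.13], [-1.5, 1.42], [0.17, 2.43], [-1.26, 4.41], [0.16, 1.93], [-2.52, 2.52]. Speed limits (rad/s): [1.89, 1.89, 2.39, 2.39, 3.01, 3.01, 3.01].

INTERFACE

Orientations are given as [roll, pitch, yaw] about the fixed x, y, z axes, in that order (R = Rz(yaw) Ry(pitch) Rx(roll)).
In Python, from workcell import bot gives the robot as it stands. The module is installed in compiled form; this text tells all that it offers.
- The arm moves only by the tool apply_moves, never from a script. Its argument "increments" is text: rows parted by semicolons, each of 7 numbers parted by spaces: the closure, from -1 (fully open) to 1 (shut), so that 0 is half open, then the shift along the tool's x, y, z in cm, then the turn, a rotation vector about the tool's x, y, z in rad. In form: claw x y z ax ay az; .... A call has 1 to 8 rows; each row shifts and turns the commanded pose from where the row before left it, along the tool's axes as they then stand; what a row does not reach is not made up. A row lasts 1/12 s, in which the tool goes at most 41.7 mm and 7.16 degrees, less where a joint would pass 70% of its speed; a pose out of reach is approached as far as the arm can. A call with a gripper value outside its range is refused whole. The fingers move at their own pace and stop on an object; "newtons" is the grip in N (left out, the last holds). Time passes only in rows, so rows that do not move let the fingers close. It gives the time, the measured TCP pose, the force and the opening at its end, in the units of the state.
- bot.observe(): the state, without advancing time (a new reading comes with each control period).
- bot.grab_frame(name): name is "scene" or "top" or "wrist"; returns a dict with "color" (480x640x3 uint8, red, green, blue), "depth" (480x640 float32, m along the optical axis (not along the pixel's ray), 0 where there is no reading), "intrinsics" (3x3 intrinsics, pixels), "R" (3x3) and "t" (3): a world point X has camera coordinates R X + t; the wrist camera has in their place "mount" (4x4, takes a point from camera to tool coordinates, whose origin is the TCP and whose axes are the flange's). Camera axes: x right, y down, z forward; pixel columns grow to the right and rows downward; lengths in m; the calibration is good to about 2 mm. The wrist camera is an equidistant fisheye: a pixel r from the principal point sees the ray r / f radians off the axis. A picture is of the moment at which its call begins: read the wrist's pose just before it.
- bot.job_done(): hands the job in, once; it reports no verdict.
The state is a dict: "clock": time; "qpos": joint angles; "qd": joint speeds; "joint_efforts": joint torques, N m; "position": TCP position; "tool_rot": TCP orientation; "force": force on the tool from outside, world axes, zero at the start; "moment": the same for the moment, N m; "grip_width": finger opening in m.
Only numpy, scipy, OpenCV 4.12 (cv2) and the standard library are available. Lean on these libraries where they do the work, as an engineer would, in place of code of your own. Each camera call takes 0.05 s, during which the arm holds its last target.

## Working session

There is one attempt and no reset: what is moved stays moved. The work goes in short steps, Python scripts to look and compute and a tool call to move; the robot and the scene stay as the last step left them, time stands still between calls to the robot, and variables do not carry over. Pictures are saved under pics/ and viewed, and the job is handed in when it is done.

Besides the shell and the picture viewer there is one more tool, called after ">>>" as a command line: name --argument value ..., lists and objects as JSON in quotes. apply_moves: Moves the arm, as the interface text tells. Its arguments: {"type":"object","properties":{"increments":{"type":"string"},"newtons":{"type":"number"}},"required":["increments"]}

```bash
mkdir -p pics
cat > h.py <<'E'
import numpy as np, cv2
from workcell import bot
from scipy.spatial.transform import Rotation as Rn
def snap(name,fn=None):
    o=bot.observe(); f=bot.grab_frame(name); f['obs']=o
    if fn: cv2.imwrite('pics/'+fn+'.png',f['color'][:,:,::-1]); np.savez('pics/'+fn+'.npz',**{k:v for k,v in f.items() if k!='obs'})
    return f
def world(f,u,v,d=None):
    K=f['intrinsics']; 
    if d is None: d=f['depth'][int(round(v)),int(round(u))]
    c=np.array([(u-K[0,2])/K[0,0]*d,(v-K[1,2])/K[1,1]*d,d]); return f['R'].T@(c-f['t'])
def proj(f,X):
    c=f['R']@np.asarray(X)+f['t']; p=f['intrinsics']@c; return p[:2]/p[2]
def crop(f,fn,u0,v0,u1,v1,s):
    cv2.imwrite('pics/'+fn+'.png',cv2.resize(f['color'][v0:v1,u0:u1,::-1],None,fx=s,fy=s,interpolation=cv2.INTER_CUBIC))
E
python3 - <<'E'
from h import *
o=bot.observe(); print(o)
for n in ['scene','top','wrist']:
    f=snap(n,n+'0')
    print(n,f['intrinsics'].tolist()); 
    if n!='wrist': print('cam pos',(-f['R'].T@f['t']),f['R'].tolist())
    else: print(f['mount'])
E
```

```text
{'clock': 0.0, 'qpos': array([ 1.26481792,  0.5220256 , -0.03635085,  1.60001665,  0.02116978,
        1.02112339, -0.112815  ]), 'qd': array([ 0.00014932, -0.0015816 , -0.00112094,  0.00176761,  0.00014072,
       -0.00010461,  0.0007575 ]), 'joint_efforts': array([-5.01282066e-04, -9.27102900e+01,  1.97907574e+00, -3.69926798e+01,
        1.77577062e-02,  8.18684144e-03,  2.19014890e-05]), 'position': array([ 0.14589193, -0.60733522,  0.20371517]), 'tool_rot': array([-3.14040412e+00,  4.90978824e-05,  2.35758143e-01]), 'force': array([-0.21024096, -0.15979757,  0.50573261]), 'moment': array([-0.02295333,  0.02586095,  0.04706208]), 'grip_width': 0.0851529085651609}
scene [[452.7726747552362, 0.0, 317.26031793857186], [0.0, 452.7726747552362, 247.4907997978316], [0.0, 0.0, 1.0]]
cam pos [1.62488373 0.33653531 0.90422119] [[-0.31596605822040813, 0.9487704212574821, 0.00037121362793504203], [0.5789172743549778, 0.19310496711820704, -0.7921901672753074], [-0.7516782819172448, -0.250090302533257, -0.6102742015461268]]
top [[555.1601710252778, 0.0, 311.22042176280075], [0.0, 555.1601710252778, 237.3353618456164], [0.0, 0.0, 1.0]]
cam pos [0.41516427 0.01332923 1.3745178 ] [[0.017767229363554144, -0.9998420041130118, -0.0005407143596356154], [-0.9860053615748523, -0.017431687232042407, -0.16579976847356886], [0.16576414722848748, 0.0034789497725752857, -0.9861592895684207]]
wrist [[371.64829954431775, 0.0, 317.35774058875637], [0.0, 371.64829954431775, 240.4194570709428], [0.0, 0.0, 1.0]]
[[ 1.47405340e-03 -9.59644104e-01 -2.81213479e-01  7.20066373e-02]
 [ 9.99998192e-01  1.75238040e-03 -7.38267553e-04 -4.65436358e-04]
 [ 1.20126709e-03 -2.81211882e-01  9.59644952e-01 -1.69914943e-01]
 [ 0.00000000e+00  0.00000000e+00  0.00000000e+00  1.00000000e+00]]
```

View pics/scene0.png

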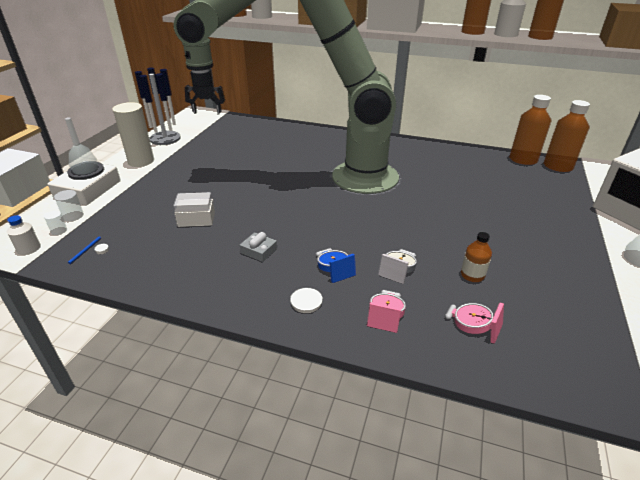

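View pics/top0.png

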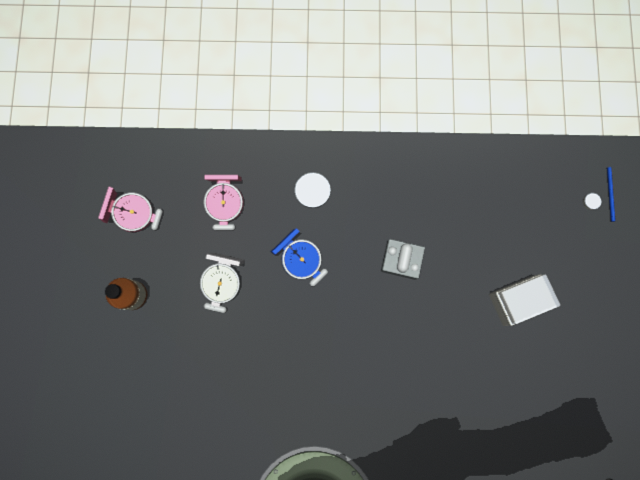

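The pictures show four gauge-like things (top view): white (220,283), blue (302,259), pink (223,202) and pink (132,212). The white one is the gauge, since blue and pink are look-alikes. The rest is at (404,259), the bottle at (122,293), the dish at (312,190) and the tip box at (528,300).

Run:
```python
from h import *
f=snap('top','top1')
crop(f,'g1',180,235,260,325,8) if 0 else crop(f,'g1',185,240,255,320,7)
crop(f,'r1',370,225,440,290,8)
```

```text
(no output)
```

View pics/g1.png

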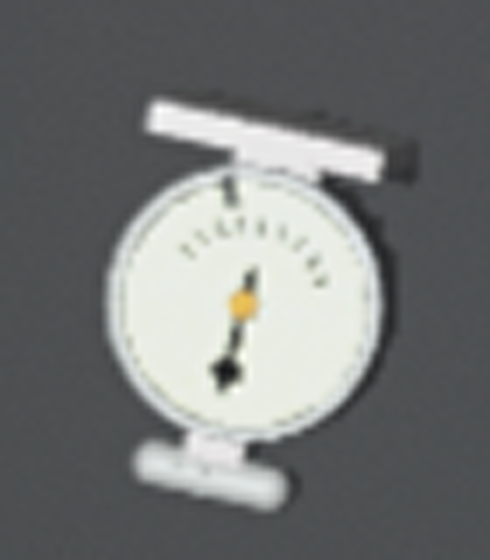

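View pics/r1.png

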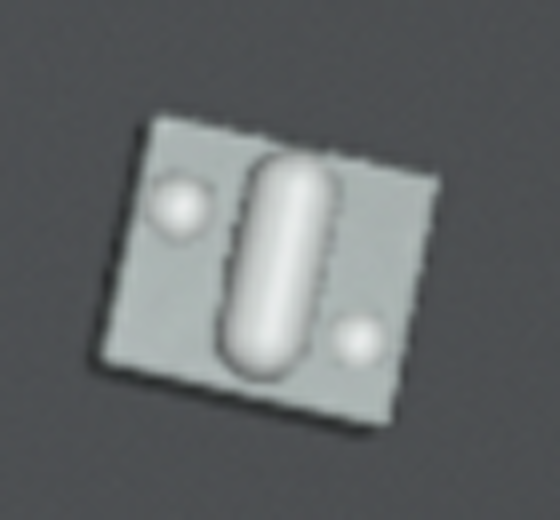

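Run:
```python
from h import *
d=np.load('pics/top1.npz'); f={k:d[k] for k in d}
C=-f['R'].T@f['t']
def atz(u,v,z):
    r=world(f,u,v,1.0)-C; return C+r*(z-C[2])/r[2]
g=lambda u,v:(185+(u+.5)/7-.5,240+(v+.5)/7-.5)
r=lambda u,v:(370+(u+.5)/8-.5,225+(v+.5)/8-.5)
for n,p,z in [('barL',g(136,461),.012),('barR',g(289,490),.012),('drum c',g(243,304),.03),('footL',g(147,118),.06),('footR',g(384,164),.06),('mark',g(231,190),.03)]:
    print(n,np.round(p,1),atz(*p,z).round(4),'depth',world(f,*p).round(4))
for n,p,z in [('c1',r(157,117),.036),('c2',r(440,177),.036),('c3',r(391,426),.036),('c4',r(101,362),.036),('crestTop',r(297,152),.055),('crestBot',r(260,380),.055),('mid',r(279,266),.06),('knobL',r(180,205),.043),('knobR',r(358,342),.04)]:
    print(n,np.round(p,1),atz(*p,z).round(4),'depth',world(f,*p).round(4))
for n,p in [('bottle',(115,290)),('dish',(312,190)),('box',(528,300)),('blue',(302,259)),('pink',(223,202)),('bluebar',(318,277))]:
    print(n,world(f,*p).round(3))
```

```text
barL [204.  305.4] [0.4712 0.2766 0.012 ] depth [0.471  0.2756 0.0169]
barR [225.9 309.6] [0.4621 0.2228 0.012 ] depth [0.462  0.2224 0.0147]
drum c [219.3 283. ] [0.5251 0.2388 0.03  ] depth [0.5246 0.2378 0.036 ]
footL [205.6 256.4] [0.5854 0.2693 0.06  ] depth [ 0.5934  0.2813 -0.0012]
footR [239.4 263. ] [0.5711 0.1879 0.06  ] depth [0.5704 0.1871 0.0657]
mark [217.6 266.7] [0.5646 0.2447 0.03  ] depth [0.5633 0.2427 0.042 ]
c1 [389.2 239.2] [ 0.6389 -0.1725  0.036 ] depth [ 0.6396 -0.173   0.0322]
c2 [424.6 246.7] [ 0.6219 -0.2586  0.036 ] depth [ 0.6278 -0.2664 -0.0023]
c3 [418.4 277.8] [ 0.5456 -0.2426  0.036 ] depth [ 0.5462 -0.2437  0.0303]
c4 [382.2 269.8] [ 0.5635 -0.1551  0.036 ] depth [ 0.564  -0.1557  0.0316]
crestTop [406.7 243.6] [ 0.6258 -0.2119  0.055 ] depth [ 0.6256 -0.2117  0.0563]
crestBot [402.1 272.1] [ 0.5568 -0.2001  0.055 ] depth [ 0.5576 -0.2014  0.0473]
mid [404.4 257.8] [ 0.5905 -0.2053  0.06  ] depth [ 0.5899 -0.2045  0.0646]
knobL [392.1 250.2] [ 0.6109 -0.1783  0.043 ] depth [ 0.6113 -0.1788  0.0399]
knobR [414.3 267.3] [ 0.5705 -0.2322  0.04  ] depth [ 0.5704 -0.2321  0.0405]
bottle [0.496 0.447 0.152]
dish [0.764 0.018 0.019]
box [ 0.494 -0.485  0.086]
blue [0.586 0.039 0.036]
pink [0.726 0.238 0.031]
bluebar [ 0.545 -0.     0.017]
```

>>> apply_moves --increments "-1 4 0 0 0 0 -0.064;-1 4 0 0 0 0 -0.064;-1 4 0 0 0 0 -0.064;-1 4 0 0 0 0 -0.064;-1 4 0 0 0 0 -0.064;-1 4 0 0 0 0 -0.064;-1 4 0 0 0 0 -0.064;-1 4 0 0 0 0 -0.064" --newtons 30

```text
clock: 0.87
position: [0.4312, -0.4661, 0.2041]
tool_rot: [-3.141, -0.0, 0.751]
force: [0.2, -2.0, 0.3]
grip_width: 0.0855
```

>>> apply_moves --increments "-1 4 0 0 0 0 -0.064;-1 4 0 0 0 0 -0.064;-1 4 0 0 0 0 -0.064;-1 4 0 0 0 0 -0.064;-1 4 0 0 0 0 -0.064;-1 4 0 0 0 0 -0.064;-1 4 0 0 0 0 -0.064;-1 4 0 0 0 0 -0.064"

```text
clock: 1.53
position: [0.6089, -0.204, 0.2041]
tool_rot: [-3.141, -0.0, 1.263]
force: [0.0, -0.1, -0.9]
grip_width: 0.0852
```

>>> apply_moves --increments "-1 4 0 0 0 0 -0.12;-1 4 0 0 0 0 -0.12;-1 3 0 0 0 0 -0.12;-1 1 0 0 0 0 -0.12;-1 0 0 0 0 0 -0.12;-1 0 0 0 0 0 -0.12;-1 0 0 0 0 0 -0.12;-1 0 0 0 0 0 -0.12"

```text
clock: 2.2
position: [0.6296, -0.0885, 0.2042]
tool_rot: [-3.141, -0.0, 2.226]
force: [-0.9, -0.5, 0.4]
grip_width: 0.0852
```

>>> apply_moves --increments "-1 0 0 0 0 0 -0.12;-1 0 0 0 0 0 -0.12;-1 0 0 0 0 0 -0.12;-1 0 0 0 0 0 -0.12;-1 0 0 0 0 0 -0.12;-1 0 0 0 0 0 -0.12;-1 0 0 0 0 0 -0.024;-1 2 3 0 0 0 0"

```text
clock: 2.87
position: [0.6165, -0.0615, 0.2031]
tool_rot: [-3.14, -0.0, 2.955]
force: [1.1, -0.2, -0.1]
grip_width: 0.0854
```

>>> apply_moves --increments "-1 2.2 3.2 0 0 0 0;-1 2.2 3.2 0 0 0 0;-1 2.2 3.2 0 0 0 0;-1 2.2 3.2 0 0 0 0;-1 2.2 3.2 0 0 0 0;-1 2.2 3.2 0 0 0 0;-1 2.2 3.2 0 0 0 0;-1 2 3 0 0 0 0"

```text
clock: 3.53
position: [0.4877, 0.227, 0.2045]
tool_rot: [3.142, 0.0, 2.961]
force: [0.9, 1.0, 0.9]
grip_width: 0.0855
```

Run:
```python
from h import *
o=bot.observe(); print(o['clock'],o['position'],o['tool_rot'],o['qpos'].round(2))
f=snap('wrist','w1')
```

```text
3.5333 [0.48770494 0.22702178 0.2044555 ] [3.14151920e+00 1.72238746e-04 2.96052954e+00] [ 0.08  0.5  -0.85  1.8   0.43  1.04  0.45]
```

View pics/w1.png

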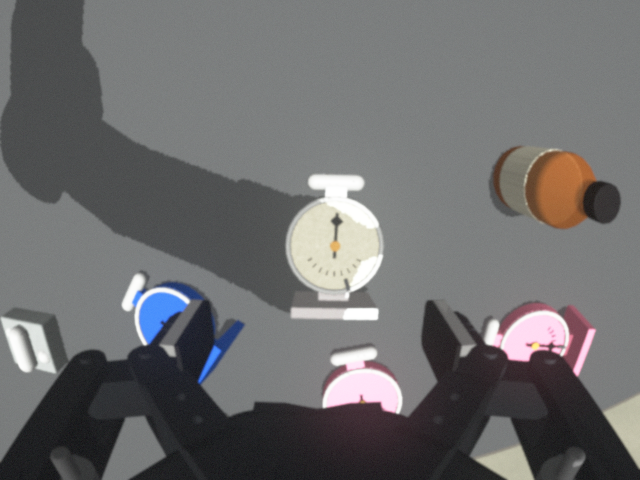

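The wrist view confirms the choice: the white gauge's bar ends are at (309,183) and (363,183), and the bar is level with the jaw axis.

```bash
cat >> h.py <<'E'
def wray(f,u,v):
    K=f['intrinsics'];a=np.array([(u-K[0,2])/K[0,0],(v-K[1,2])/K[1,1]]);t=np.hypot(*a)
    c=np.r_[a/t*np.sin(t),np.cos(t)] if t>0 else np.array([0,0,1.])
    o=f['obs'];R=Rn.from_euler('xyz',o['tool_rot']).as_matrix();M=f['mount']
    return o['position']+R@M[:3,3], R@M[:3,:3]@c
def watz(f,u,v,z):
    C,r=wray(f,u,v); return C+r*(z-C[2])/r[2]
E
python3 - <<'E'
from h import *
d=np.load('pics/w1.npz'); f={k:d[k] for k in d}; f['obs']=bot.observe()
crop(f,'w1c',280,160,400,330,3.5)
for p in [(308.5,183),(363.5,183),(336,183)]: print(watz(f,*p,.011))
E
```

```text
[0.45997793 0.23129109 0.011     ]
[0.46906595 0.28490992 0.011     ]
[0.4646067  0.25797656 0.011     ]
```

View pics/w1c.png

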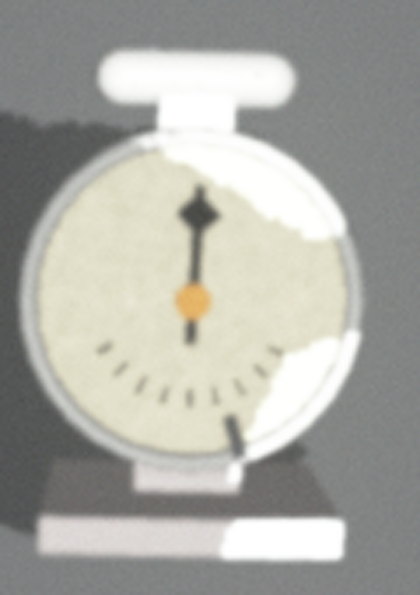

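Run:
```python
from h import *
o=bot.observe(); print(o['clock'],o['position'],o['tool_rot'])
R=Rn.from_euler('xyz',o['tool_rot']).as_matrix()
print(R.T@(np.array([.467,.2495,.003])-o['position'])*100)
```

```text
3.5833 [0.4844523  0.23400092 0.20514297] [ 3.13804532e+00 -7.60445468e-04  2.96763132e+00]
[ 1.97178295  1.15272201 20.22001812]
```

>>> apply_moves --increments "-1 0.5 0.3 3 0 0 0;-1 0.5 0.3 4 0 0 0;-1 0.5 0 4 0 0 0;-1 0 0 3 0 0 0;-1 0 0 0 0 0 0;-1 0 0 0 0 0 0"

```text
clock: 4.08
position: [0.4748, 0.2339, 0.0642]
tool_rot: [-3.141, -0.002, 2.962]
force: [-0.3, 0.5, 1.0]
grip_width: 0.0855
```

Run:
```python
from h import *
o=bot.observe(); print(o['clock'],o['position'],o['tool_rot'])
R=Rn.from_euler('xyz',o['tool_rot']).as_matrix()
print(R.T@(np.array([.467,.2495,.003])-o['position'])*100)
f=snap('wrist','w2')
for z,(u,v) in []: pass
```

```text
4.0833 [0.47475934 0.23393167 0.0641595 ] [-3.14059547e+00 -1.76747999e-03  2.96237427e+00]
[1.03021655 1.3996793  6.11638754]
```

View pics/w2.png

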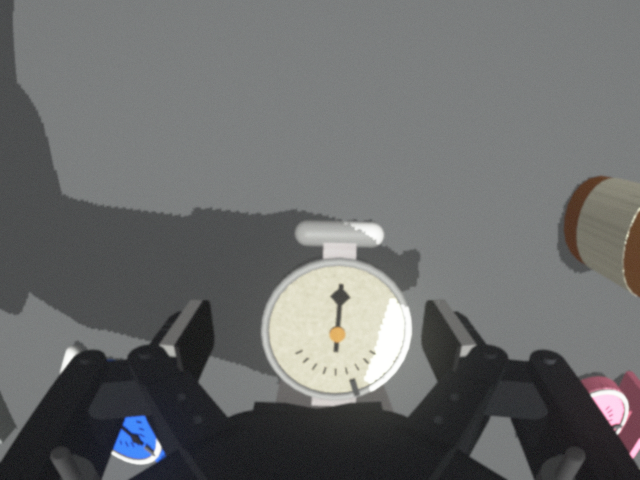

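Run:
```python
from h import *
d=np.load('pics/w2.npz'); f={k:d[k] for k in d}; o=f['obs']={'position':np.array([0.47475934,0.23393167,0.0641595]),'tool_rot':np.array([-3.14059547e+00,-1.76747999e-03,2.96237427e+00])}
a,b=watz(f,296,234.5,.011),watz(f,384,234.5,.011);print(a,b,(a+b)/2)
o=bot.observe(); print(o['clock'],o['position'],o['tool_rot'])
```

```text
[0.46286127 0.22348993 0.011     ] [0.47259851 0.27788617 0.011     ] [0.46772989 0.25068805 0.011     ]
4.1333 [0.4757098  0.23434882 0.06550707] [3.14107314e+00 3.00058776e-04 2.96231173e+00]
```

>>> apply_moves --increments "-1 0.5 0.7 0 0 0 0;-1 0.6 0.7 1 0 0 0;-1 0 0 2 0 0 0;-1 0 0 2 0 0 0;-1 0 0 0.6 0 0 0;-1 0 0 0 0 0 0;-1 0 0 0 0 0 0"

```text
clock: 4.72
position: [0.4675, 0.2503, 0.0097]
tool_rot: [3.141, 0.001, 2.963]
force: [-0.1, 0.9, 0.1]
grip_width: 0.0852
```

Run:
```python
from h import *
o=bot.observe(); print(o['clock'],o['position'],o['tool_rot'])
R=Rn.from_euler('xyz',o['tool_rot']).as_matrix()
print(R.T@(np.array([.4675,.25,.003])-o['position'])*100)
f=snap('wrist','w3')
```

```text
4.7167 [0.46745648 0.25026093 0.00968279] [3.14061819e+00 1.03582368e-03 2.96339075e+00]
[-0.00821601 -0.02555923  0.66826339]
```

View pics/w3.png

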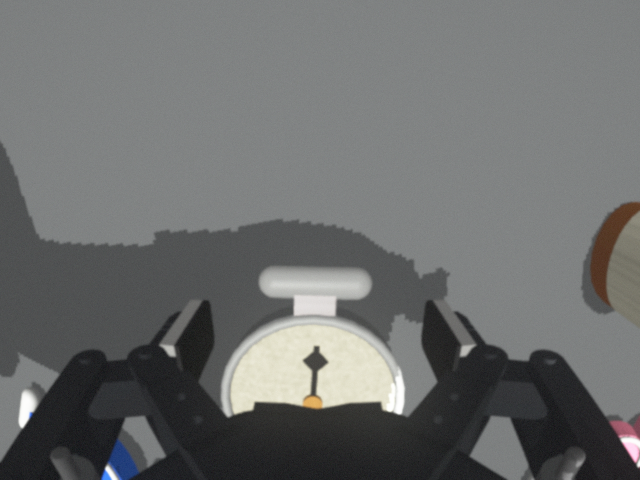

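>>> apply_moves --increments "-1 0 0 0.6 0 0 0;-1 0 0 0 0 0 0;1 0 0 0 0 0 0;1 0 0 0 0 0 0;1 0 0 0 0 0 0;1 0 0 0 0 0 0;1 0 0 0 0 0 0;1 0 0 0 0 0 0" --newtons 30

```text
clock: 5.43
position: [0.4669, 0.2496, 0.0024]
tool_rot: [3.142, 0.0, 2.964]
force: [-0.3, -0.2, 0.5]
grip_width: 0.0122
```

Run:
```python
from h import *
o=bot.observe(); print(o['clock'],o['position'],o['tool_rot'],o['force'],o['grip_width'])
f=snap('wrist','w4')
f=snap('scene','s4'); p=proj(f,[.467,.25,.02]).astype(int); crop(f,'s4c',p[0]-60,p[1]-45,p[0]+60,p[1]+45,6)
```

```text
5.4333 [0.46692819 0.24964418 0.00236732] [3.14152374e+00 5.66417525e-05 2.96381263e+00] [-0.26569308 -0.15769727  0.53525898] 0.012159675281389764
```

View pics/w4.png

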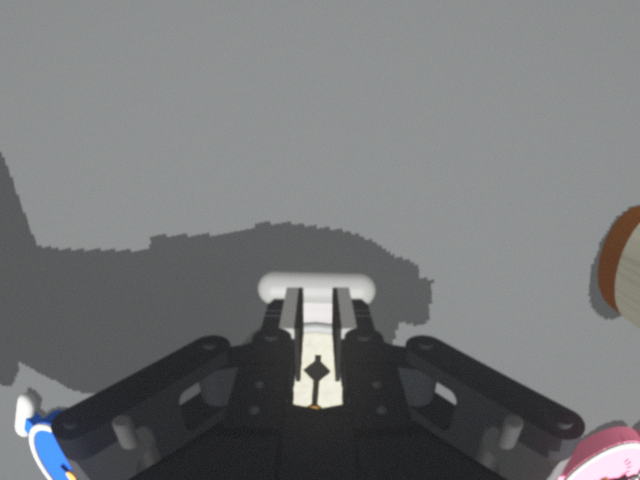

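View pics/s4c.png

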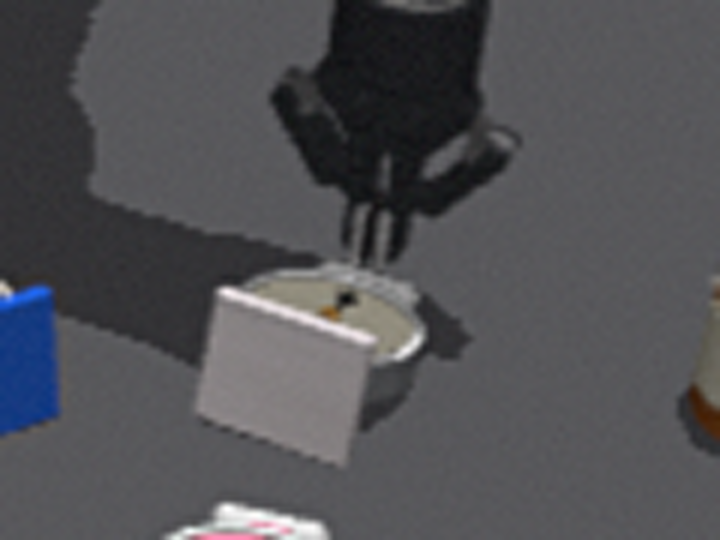

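```bash
python3 - <<'E'
from h import *
for n,e in [('w3',(259,372,282.5)),('w4',(258,376,288))]:
    d=np.load(f'pics/{n}.npz'); f={k:d[k] for k in d}
    f['obs']={'w3':{'position':np.array([0.46745648,0.25026093,0.00968279]),'tool_rot':np.array([3.14061819,1.03582368e-03,2.96339075])},'w4':{'position':np.array([0.46692819,0.24964418,0.00236732]),'tool_rot':np.array([3.1415,5.66417525e-05,2.96381263])}}[n]
    a,b=watz(f,e[0],e[2],.011),watz(f,e[1],e[2],.011);print(a,b,(a+b)/2)
    # where does TCP project / finger tips at z
    M=f['mount']; K=f['intrinsics']
    for X in [(0,0,0),(0,.006,0),(0,.006,-.02),(0,.0425,-.013),(0.011,.0425,-.013)]:
        c=M[:3,:3].T@(np.array(X)-M[:3,3]); t=np.arccos(c[2]/np.linalg.norm(c)); q=c[:2]/np.hypot(*c[:2])*t*K[0,0]+K[:2,2]; print(X,q.round(0))
o=bot.observe(); print(o['clock'],o['position'],o['grip_width'])
E
python3 - <<'E'
import cv2
a=cv2.imread('pics/w4.png')[240:430,220:420]; cv2.imwrite('pics/w4c.png',cv2.resize(a,None,fx=3.5,fy=3,interpolation=cv2.INTER_CUBIC))
E
```

```text
[0.46233816 0.22275228 0.011     ] [0.47220281 0.27782431 0.011     ] [0.46727048 0.25028829 0.011     ]
(0, 0, 0) [315. 282.]
(0, 0.006, 0) [328. 282.]
(0, 0.006, -0.02) [329. 299.]
(0, 0.0425, -0.013) [406. 292.]
(0.011, 0.0425, -0.013) [408. 270.]
[0.46171398 0.22275646 0.011     ] [0.471608   0.27813582 0.011     ] [0.46666099 0.25044614 0.011     ]
(0, 0, 0) [315. 282.]
(0, 0.006, 0) [328. 282.]
(0, 0.006, -0.02) [329. 299.]
(0, 0.0425, -0.013) [406. 292.]
(0.011, 0.0425, -0.013) [408. 270.]
5.5333 [0.46690748 0.24960138 0.00232364] 3.6886462873014195e-05
```

View pics/w4c.png

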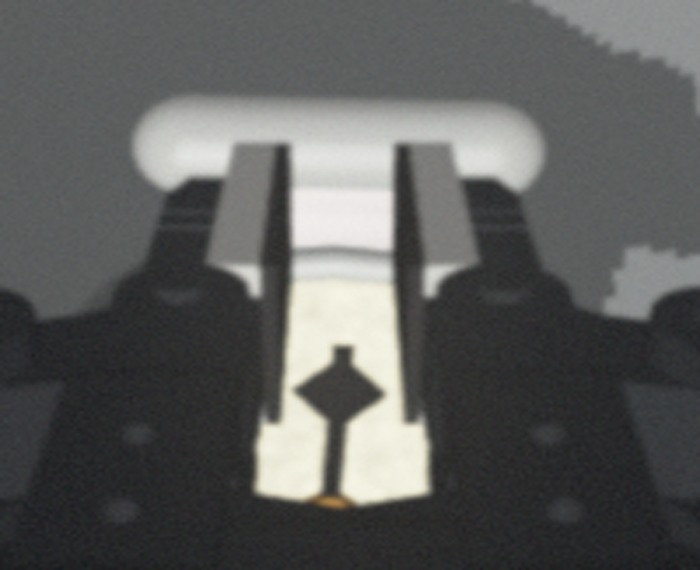

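Run:
```python
from h import *
print(bot.grip_depth, [a for a in dir(bot) if not a.startswith('_')])
d=np.load('pics/w4.npz'); K=d['intrinsics'];M=d['mount'];D=d['depth']
def tool(u,v):
    a=np.array([(u-K[0,2])/K[0,0],(v-K[1,2])/K[1,1]]);t=np.hypot(*a)
    c=np.r_[a/t*np.sin(t),np.cos(t)]; c=c/c[2]*D[v,u]; return M[:3,:3]@c+M[:3,3]
for p in [(289,292),(292,290),(290,300),(345,292),(340,292),(348,310),(287,320),(316,278),(270,300),(262,288)]: print(p,D[p[1],p[0]].round(3),tool(*p).round(4))
d=np.load('pics/w3.npz');D=d['depth']
for p in [(190,305),(185,320),(440,308),(450,320),(316,282)]: print('open',p,D[p[1],p[0]].round(3),tool(*p).round(4))
```

```text
0.0187 ['IKError', 'grab_frame', 'grip_depth', 'job_done', 'observe']
(289, 292) 0.146 [ 0.0104 -0.0104 -0.0351]
(292, 290) 0.147 [ 0.0108 -0.0093 -0.034 ]
(290, 300) 0.138 [ 0.0109 -0.0094 -0.0435]
(345, 292) 0.145 [ 0.011   0.0117 -0.0364]
(340, 292) 0.146 [ 0.0107  0.0098 -0.0356]
(348, 310) 0.13 [ 0.0112  0.0117 -0.0524]
(287, 320) 0.123 [ 0.0108 -0.0094 -0.0592]
(316, 278) 0.17 [ 0.007   0.0003 -0.0118]
(270, 300) 0.168 [-0.0022 -0.0208 -0.0162]
(262, 288) 0.169 [ 0.0029 -0.0245 -0.0142]
open (190, 305) 0.133 [ 0.0104 -0.0472 -0.0489]
open (185, 320) 0.122 [ 0.0102 -0.0454 -0.0604]
open (440, 308) 0.13 [ 0.0109  0.046  -0.052 ]
open (450, 320) 0.123 [ 0.0102  0.0473 -0.0602]
open (316, 282) 0.173 [ 0.004   0.0003 -0.0093]
```

Run:
```python
from h import *
f=snap('scene','s5'); o=f['obs']; print(o['clock'],o['position'],o['grip_width'])
for z in (0,.0023,.02,.035,.05): print(z,proj(f,[.467,.2496,z]).round(1))
p=proj(f,[.467,.25,.04]).astype(int); u0,v0=p[0]-30,p[1]-30; crop(f,'s5c',u0,v0,u0+60,v0+60,9); print(u0,v0)
for v in range(p[1]-22,p[1]+18,2): print(v,[tuple(world(f,u,v).round(3)) for u in (p[0]-1,p[0]+1)])
f=snap('wrist','w5')
```

```text
5.5333 [0.46690748 0.24960138 0.00232364] 3.6886462873014195e-05
0 [406.  256.6]
0.0023 [406.1 256.1]
0.02 [406.8 251.7]
0.035 [407.3 248. ]
0.05 [407.9 244.2]
377 216
224 [(np.float64(0.481), np.float64(0.236), np.float64(0.133)), (np.float64(0.473), np.float64(0.241), np.float64(0.129))]
226 [(np.float64(0.484), np.float64(0.237), np.float64(0.128)), (np.float64(0.476), np.float64(0.242), np.float64(0.123))]
228 [(np.float64(0.479), np.float64(0.238), np.float64(0.117)), (np.float64(0.474), np.float64(0.243), np.float64(0.115))]
230 [(np.float64(0.478), np.float64(0.238), np.float64(0.109)), (np.float64(0.472), np.float64(0.244), np.float64(0.106))]
232 [(np.float64(0.482), np.float64(0.239), np.float64(0.104)), (np.float64(0.473), np.float64(0.245), np.float64(0.1))]
234 [(np.float64(0.479), np.float64(0.24), np.float64(0.096)), (np.float64(0.473), np.float64(0.246), np.float64(0.093))]
236 [(np.float64(0.474), np.float64(0.241), np.float64(0.084)), (np.float64(0.472), np.float64(0.246), np.float64(0.084))]
238 [(np.float64(0.473), np.float64(0.241), np.float64(0.076)), (np.float6
[... 819 characters left out ...]
(0.247), np.float64(0.019)), (np.float64(0.469), np.float64(0.254), np.float64(0.021))]
254 [(np.float64(0.486), np.float64(0.25), np.float64(0.025)), (np.float64(0.485), np.float64(0.256), np.float64(0.026))]
256 [(np.float64(0.496), np.float64(0.251), np.float64(0.025)), (np.float64(0.493), np.float64(0.257), np.float64(0.024))]
258 [(np.float64(0.502), np.float64(0.253), np.float64(0.022)), (np.float64(0.505), np.float64(0.259), np.float64(0.026))]
260 [(np.float64(0.522), np.float64(0.255), np.float64(0.03)), (np.float64(0.517), np.float64(0.261), np.float64(0.028))]
262 [(np.float64(0.582), np.float64(0.261), np.float64(0.071)), (np.float64(0.581), np.float64(0.266), np.float64(0.071))]
```

View pics/s5c.png

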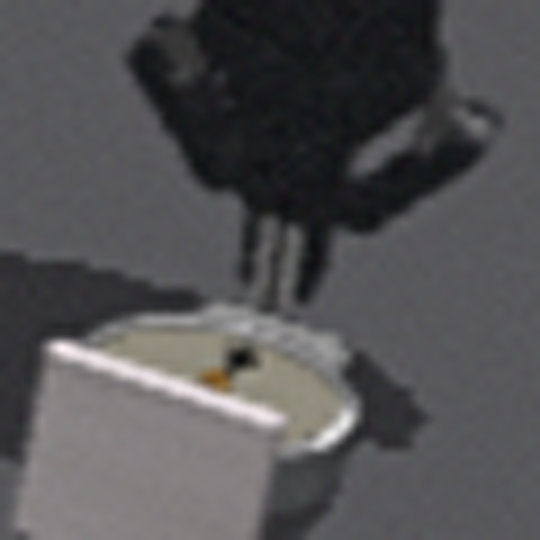

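View pics/w5.png

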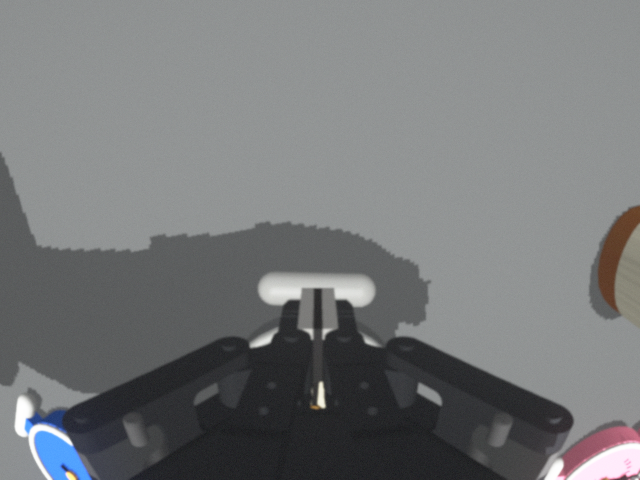

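Run:
```python
import numpy as np
for n,us,vs in [('w5',(310,326),range(280,304)),('w3',(196,434),range(294,316)),('w4',(287,345),range(280,304))]:
    d=np.load(f'pics/{n}.npz'); K=d['intrinsics'];M=d['mount'];D=d['depth']
    for u in us:
        r=[]
        for v in vs:
            a=np.array([(u-K[0,2])/K[0,0],(v-K[1,2])/K[1,1]]);t=np.hypot(*a)
            c=np.r_[a/t*np.sin(t),np.cos(t)]; c=c/c[2]*D[v,u]; X=M[:3,:3]@c+M[:3,3]
            if .008<X[0]<.0135: r.append((v,*X.round(4).tolist()))
        print(n,u,r[:5])
```

```text
w5 310 [(288, 0.0103, -0.0021, -0.0309), (290, 0.011, -0.0021, -0.0344), (291, 0.0111, -0.002, -0.0355), (292, 0.0107, -0.002, -0.0356), (293, 0.011, -0.002, -0.0372)]
w5 326 [(288, 0.0109, 0.0044, -0.0321), (289, 0.0112, 0.0043, -0.0337), (290, 0.0111, 0.0043, -0.0345), (291, 0.0111, 0.0043, -0.0356), (292, 0.0109, 0.0043, -0.0361)]
w3 196 [(300, 0.0109, -0.0458, -0.0454), (301, 0.0104, -0.0459, -0.0452), (302, 0.0105, -0.0455, -0.0463), (303, 0.0104, -0.0453, -0.047), (304, 0.0105, -0.045, -0.0481)]
w3 434 [(300, 0.011, 0.0456, -0.0452), (301, 0.0108, 0.0455, -0.0457), (302, 0.0105, 0.0454, -0.0461), (303, 0.0105, 0.0452, -0.0468), (304, 0.0111, 0.0445, -0.049)]
w4 287 [(288, 0.0113, -0.0113, -0.0331), (289, 0.0109, -0.0113, -0.0332), (290, 0.0106, -0.0113, -0.0335), (291, 0.0107, -0.0112, -0.0348), (292, 0.0114, -0.011, -0.0372)]
w4 345 [(288, 0.0109, 0.012, -0.0321), (289, 0.0105, 0.012, -0.0324), (290, 0.0105, 0.012, -0.0333), (291, 0.0113, 0.0118, -0.0361), (292, 0.011, 0.0117, -0.0364)]
```

>>> apply_moves --increments "-1 0 0 0 0 0 0;-1 0 0 0 0 0 0;-1 0 0 0 0 0 0;-1 0 0 0 0 0 0;-1 0 0 0 0 0 0;-1 0 0 0 0 0 0"

```text
clock: 6.13
position: [0.4669, 0.2496, 0.0023]
tool_rot: [-3.142, -0.0, 2.964]
force: [0.4, 0.1, 0.3]
grip_width: 0.0723
```

The tips, by depth in both the wrist and scene views, are about 31 mm short of the reported TCP. The fingers therefore shut above the bar, and nothing moved. I'll allow for that offset.

>>> apply_moves --increments "-1 0 0 0 0 0 0;-1 0 0 0 0 0 0;-1 0 0 1 0 0 0;-1 0 0 1 0 0 0;-1 0 0 0.7 0 0 0;-1 0 0 0.5 0 0 0;-1 0 0 0 0 0 0;-1 0 0 0 0 0 0"

```text
clock: 6.8
position: [0.4666, 0.2497, -0.0301]
tool_rot: [-3.141, -0.001, 2.964]
force: [0.6, -0.3, 0.9]
grip_width: 0.0853
```

>>> apply_moves --increments "1 0 0 0 0 0 0;1 0 0 0 0 0 0;1 0 0 0 0 0 0;1 0 0 0 0 0 0" --newtons 30

```text
clock: 7.13
position: [0.4673, 0.2502, -0.0291]
tool_rot: [3.14, 0.001, 2.964]
force: [-0.4, 1.0, 6.3]
grip_width: 0.053
```

>>> apply_moves --increments "-1 0 0 0 0 0 0;-1 0 0 0 0 0 0;-1 0 0 0 0 0 0;-1 0 0 0 0 0 0;-1 0 0 0 0 0 0"

```text
clock: 7.55
position: [0.4669, 0.2496, -0.0297]
tool_rot: [-3.142, -0.0, 2.964]
force: [-0.6, -0.1, -0.2]
grip_width: 0.0852
```

Run:
```python
from h import *
f=snap('wrist','w6'); o=f['obs']; print(o['clock'],o['position'],o['tool_rot'],o['grip_width'],o['force'])
```

```text
7.55 [ 0.46689544  0.24955354 -0.0297007 ] [-3.14156636e+00 -2.58431562e-05  2.96370301e+00] 0.0852251656005537 [-0.58449886 -0.12260206 -0.18906635]
```

View pics/w6.png

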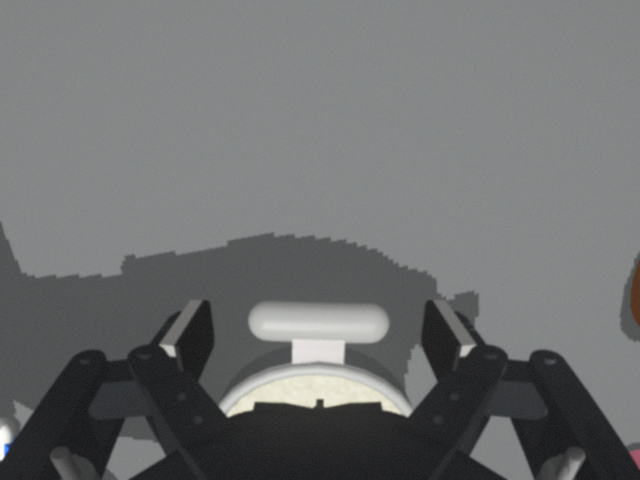

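>>> apply_moves --increments "-1 0 0 0.7 0 0 0;-1 0 0 0 0 0 0;1 0 0 0 0 0 0;1 0 0 0 0 0 0;1 0 0 0 0 0 0;1 0 0 0 0 0 0" --newtons 30

```text
clock: 8.1
position: [0.468, 0.2505, -0.0344]
tool_rot: [3.14, 0.003, 2.964]
force: [-7.9, -4.3, 54.7]
grip_width: 0.0681
```

>>> apply_moves --increments "-1 0 0 -0.7 0 0 0;-1 0 0 0 0 0 0;-1 0 0 0 0 0 0"

```text
clock: 8.35
position: [0.4671, 0.2496, -0.0296]
tool_rot: [3.141, 0.0, 2.964]
force: [0.1, 0.3, -0.1]
grip_width: 0.0858
```

Run:
```python
from h import *
f=snap('wrist','w7'); o=f['obs']; print(o['clock'],o['position'],o['tool_rot'],o['grip_width'],o['force'])
K=f['intrinsics'];M=f['mount'];D=f['depth']
def tool(u,v):
    a=np.array([(u-K[0,2])/K[0,0],(v-K[1,2])/K[1,1]]);t=np.hypot(*a)
    c=np.r_[a/t*np.sin(t),np.cos(t)]; c=c/c[2]*D[v,u]; return M[:3,:3]@c+M[:3,3]
# bench, bar depth check via wrist
R=Rn.from_euler('xyz',o['tool_rot']).as_matrix()
for p in [(320,100),(150,290),(320,322),(320,310),(196,302),(434,302),(180,345),(85,352)]: X=tool(*p); print(p,X.round(4),(o['position']+R@X).round(4))
f=snap('scene','s7'); p=proj(f,[.467,.25,.04]).astype(int); u0,v0=p[0]-40,p[1]-35; crop(f,'s7c',u0,v0,u0+80,v0+60,9); print(u0,v0)
```

```text
8.35 [ 0.46707122  0.24963987 -0.02957192] [3.14133348e+00 3.54540394e-04 2.96370134e+00] 0.08576329232499633 [ 0.14744522  0.2544744  -0.12077177]
(320, 100) [ 0.0843  0.0017 -0.0301] [0.3844 0.2663 0.0005]
(150, 290) [ 0.0074 -0.0731 -0.0301] [0.4468 0.179  0.0005]
(320, 322) [ 0.0041  0.0018 -0.0482] [0.4634 0.2522 0.0186]
(320, 310) [ 0.0073  0.0019 -0.0445] [0.4602 0.2527 0.015 ]
(196, 302) [ 0.0106 -0.0454 -0.0466] [0.4485 0.2068 0.017 ]
(434, 302) [ 0.0111  0.045  -0.0471] [0.4641 0.2959 0.0176]
(180, 345) [ 0.0093 -0.0423 -0.0753] [0.4504 0.2096 0.0457]
(85, 352) [ 0.0129 -0.069  -0.0899] [0.4422 0.184  0.0603]
367 211
```

View pics/w7.png

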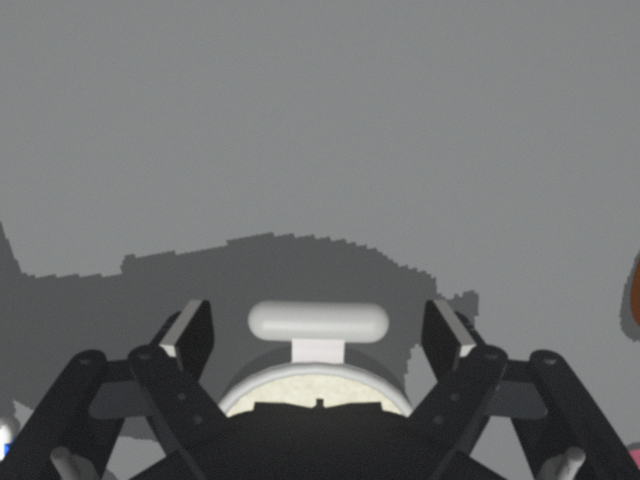

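View pics/s7c.png

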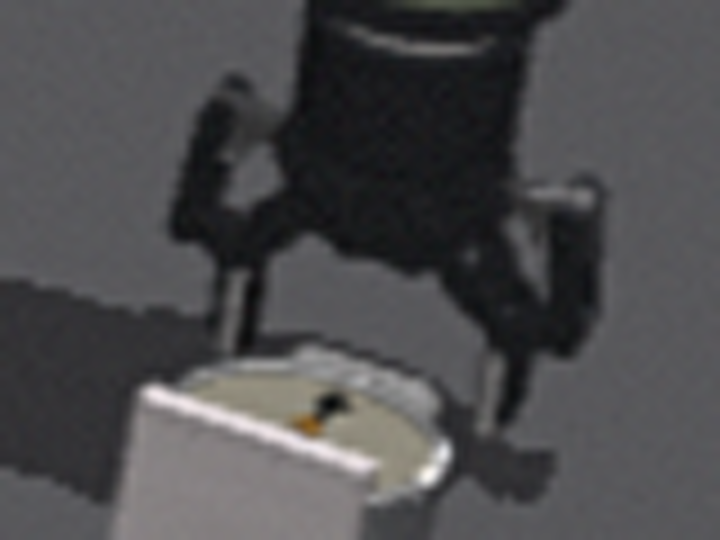

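>>> apply_moves --increments "-1 0 0 -0.2 0 0 0;1 0 0 0 0 0 0;1 0 0 0 0 0 0;1 0 0 0 0 0 0;1 0 0 0 0 0 0;1 0 0 0 0 0 0;1 0 0 0 0 0 0" --newtons 30

```text
clock: 9.03
position: [0.4669, 0.2493, -0.0276]
tool_rot: [-3.141, 0.0, 2.964]
force: [-2.0, -2.5, 6.7]
grip_width: 0.0535
```

Run:
```python
from h import *
f=snap('wrist','w8'); o=f['obs']; print(o['clock'],o['position'],o['tool_rot'],o['grip_width'],o['force'])
```

```text
9.0333 [ 0.46691414  0.24933219 -0.0275694 ] [-3.14107231e+00  1.42475675e-04  2.96356946e+00] 0.05345706203640553 [-1.9784602  -2.48796171  6.696318  ]
```

View pics/w8.png

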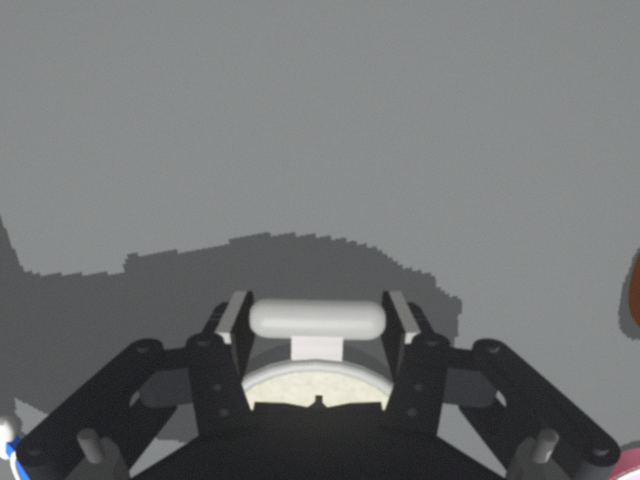

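>>> apply_moves --increments "1 0 0 -0.5 0 0 0;1 0 0 -1 0 0 0;1 0 0 -1 0 0 0;1 0 0 -1 0 0 0;1 0 0 0 0 0 0"

```text
clock: 9.5
position: [0.4677, 0.2501, 0.0095]
tool_rot: [3.14, 0.002, 2.963]
force: [-0.1, 0.9, -1.9]
grip_width: 0.0532
```

Run:
```python
from h import *
f=snap('wrist','w9'); o=f['obs']; print(o['clock'],o['position'],o['tool_rot'],o['grip_width'],o['force'])
```

```text
9.5 [0.46771428 0.25008896 0.0095116 ] [3.14006572e+00 1.83111447e-03 2.96348925e+00] 0.05323085345844284 [-0.1474042   0.9085419  -1.87432387]
```

View pics/w9.png

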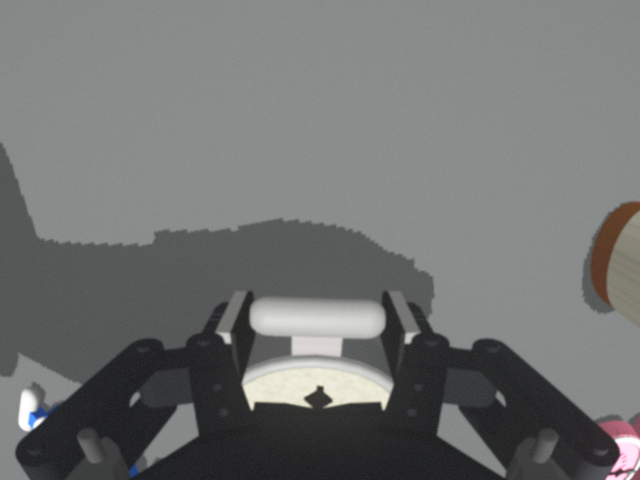

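>>> apply_moves --increments "1 0 0 -1.5 0 0 0;1 0 0 -1.5 0 0 0;1 0 0 -1.5 0 0 0;1 0 0 -1.5 0 0 0;1 0 0 -1.5 0 0 0;1 0 0 -1.5 0 0 0;1 0 0 -1.5 0 0 0;1 0 0 -0.5 0 0 0"

```text
clock: 10.22
position: [0.4675, 0.25, 0.1189]
tool_rot: [3.14, 0.002, 2.964]
force: [-0.4, -0.0, -0.3]
grip_width: 0.0301
```

>>> apply_moves --increments "1 0 0 0 0 0 0;1 0 0 0 0 0 0;1 0 0 0 0 0 0;1 0 0 0 0 0 0;1 0 0 0 0 0 0;1 0 0 0 0 0 0"

```text
clock: 10.72
position: [0.4667, 0.2496, 0.1169]
tool_rot: [-3.141, -0.001, 2.964]
force: [0.0, -0.7, -0.4]
grip_width: 0.0001
```

Run:
```python
from h import *
f=snap('scene','s10'); o=f['obs']; print(o['clock'],o['position'],o['tool_rot'],o['grip_width'],o['force'])
p=proj(f,[.467,.25,.1]).astype(int); u0,v0=p[0]-50,p[1]-50; crop(f,'s10c',u0,v0,u0+100,v0+90,6); print(u0,v0)
```

```text
10.7167 [0.46673585 0.2495914  0.11690795] [-3.14139602e+00 -5.31709570e-04  2.96386557e+00] 6.98421736230633e-05 [ 0.045882   -0.73406543 -0.40876932]
360 181
```

View pics/s10c.png

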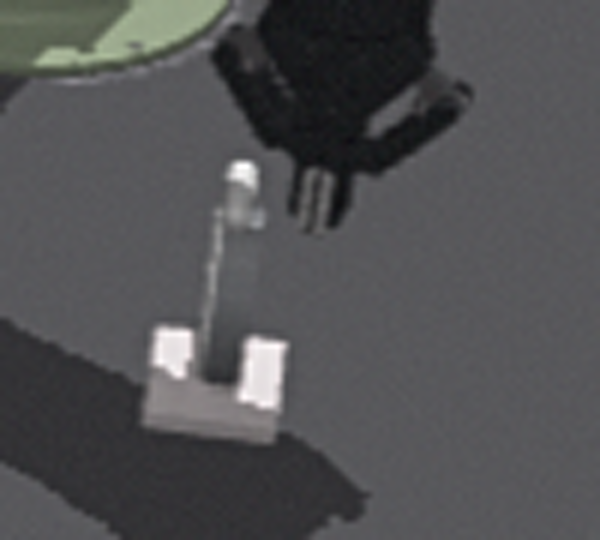

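Run:
```python
from h import *
f=snap('scene','s11'); o=f['obs']; print(o['clock'],o['position'])
u0,v0=350,181; crop(f,'s11c',u0,v0,u0+120,v0+90,6)
f=snap('top','t11'); crop(f,'t11c',170,230,270,330,6)
```

```text
10.7667 [0.466724   0.24963611 0.11697728]
```

View pics/s11c.png

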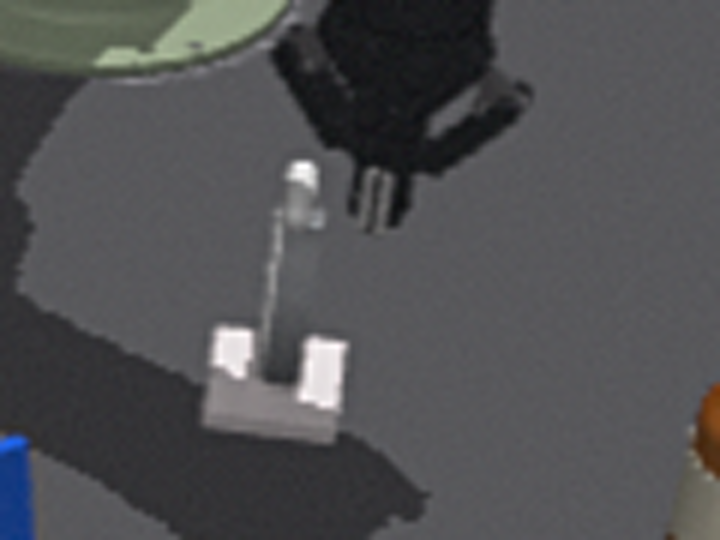

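View pics/t11c.png

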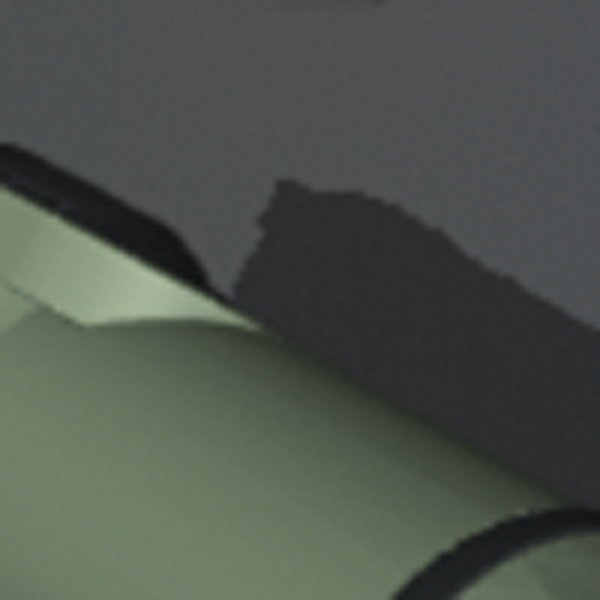

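Run:
```python
from h import *
f=snap('scene','s12'); o=f['obs']; print(o['clock'])
g=lambda u,v:(350+u/6,181+v/6)
for n,p in [('bartop',g(303,170)),('bar',g(300,195)),('drum',g(290,280)),('footTL',g(232,345)),('footTR',g(328,360)),('front',g(270,415)),('footBLcorner',g(205,425)),('BR',g(333,440))]:
    p=(round(p[0]),round(p[1]));print(n,p,world(f,*p).round(4))
# foot top plane extents: pixels whose world z in .005-.014
X=[];B=[]
for u in range(375,415):
    for v in range(195,260):
        w=world(f,u,v)
        if .0065<w[2]<.013 and np.abs(f['color'][v,u].astype(int)-50).max()>60: X.append(w)
        if w[2]>.118 and .3<w[0]<.6 and f['color'][v,u].min()>90: B.append(w)
X=np.array(X)[:,:2].astype(np.float32); print(len(X),cv2.minAreaRect(X))
B=np.array(B); print(len(B),B.mean(0),B.min(0),B.max(0))
crop(f,'s12c',370,200,415,260,12)
f=snap('wrist','w12')
```

```text
10.8667
bartop (400, 209) [0.4112 0.2049 0.1369]
bar (400, 214) [0.44   0.21   0.1373]
drum (398, 228) [1.6249 0.3365 0.9042]
footTL (389, 238) [0.4024 0.1806 0.0126]
footTR (405, 241) [0.4041 0.234  0.014 ]
front (395, 250) [0.4604 0.2116 0.0127]
footBLcorner (384, 252) [0.4682 0.1784 0.002 ]
BR (406, 254) [0.4551 0.2474 0.0013]
186 ((0.3338267207145691, 0.19728156924247742), (0.26942014694213867, 0.06930853426456451), 6.085989475250244)
77 [0.44391806 0.21886362 0.14370049] [0.40415031 0.19845627 0.12673445] [0.47947739 0.25424755 0.18308458]
```

View pics/s12c.png

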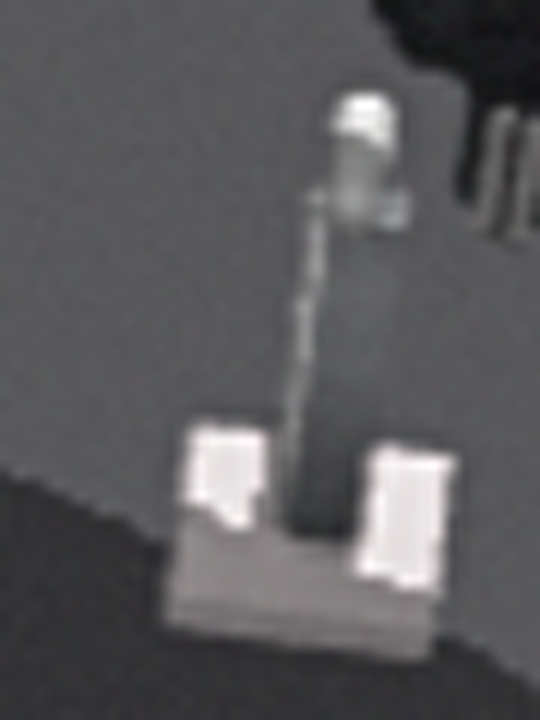

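View pics/w12.png

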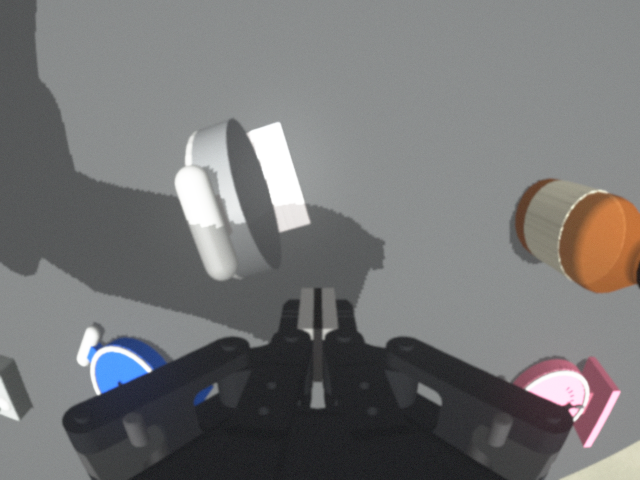

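The gauge slipped out of the tip pinch but ended standing upright on its foot. In the scene crop the bar top reads z≈0.137 (135 mm expected), the foot is flat, and the dial faces −y. In the wrist view the bar runs from (190,172) to (222,273). I'll regrip it deeper and harder.

Run:
```python
from h import *
d=np.load('pics/w12.npz'); f={k:d[k] for k in d}; f['obs']=o=bot.observe(); print(o['clock'],o['position'],o['tool_rot'])
cv2.imwrite('pics/w12c.png',cv2.resize(f['color'][110:290,160:330,::-1],None,fx=4,fy=3.3,interpolation=cv2.INTER_CUBIC))
for p in [(184,172),(229,272)]: print(watz(f,*p,.127))
K=f['intrinsics'];M=f['mount'];D=f['depth'];R=Rn.from_euler('xyz',o['tool_rot']).as_matrix()
P=[]
for v in range(150,290):
  for u in range(170,240):
    a=np.array([(u-K[0,2])/K[0,0],(v-K[1,2])/K[1,1]]);t=np.hypot(*a)
    c=np.r_[a/t*np.sin(t),np.cos(t)]; c=c/c[2]*D[v,u]; X=o['position']+R@(M[:3,:3]@c+M[:3,3])
    if X[2]>.122: P.append(X)
P=np.array(P); print(len(P),P.mean(0),P[:,2].max()); r=cv2.minAreaRect(P[:,:2].astype(np.float32)*1000); print(r)
c=P.mean(0)[:2]; u,s,vt=np.linalg.svd(P[:,:2]-c); print(vt[0],np.arctan2(vt[0][1],vt[0][0])); l=(P[:,:2]-c)@vt[0]; w=(P[:,:2]-c)@vt[1]; print(l.min(),l.max(),w.min(),w.max())
```

```text
10.9667 [0.46689236 0.24959771 0.11725328] [-3.14156648e+00 -2.64260451e-05  2.96377274e+00]
[0.40099334 0.20140439 0.127     ]
[0.45100197 0.2111045  0.127     ]
3945 [0.42430042 0.20888702 0.13475678] 0.287170614627382
((411.4602355957031, 219.55728149414062), (45.007957458496094, 79.486572265625), 48.23147964477539)
[0.99940606 0.03446037] 0.03446719803579823
-0.02636300499092741 0.02957273774748104 -0.05484394981917069 0.011324016856532339
```

View pics/w12c.png

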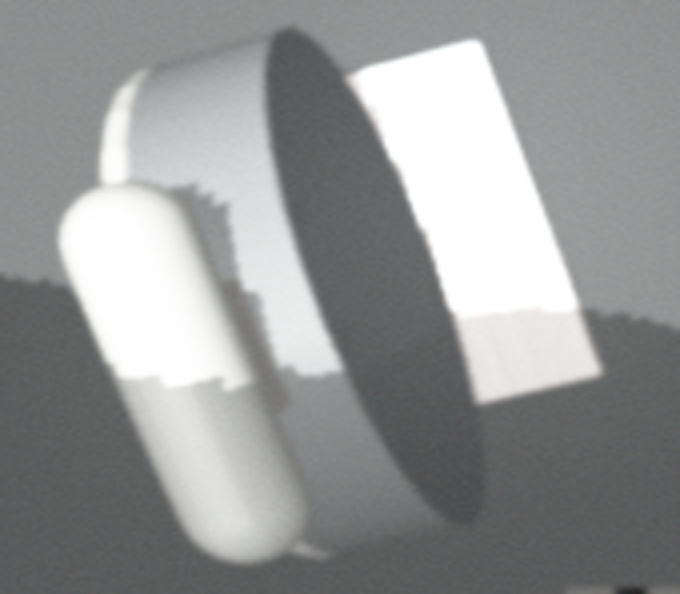

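```bash
cat >> h.py <<'E'
def wcloud(f,u0,u1,v0,v1):
    K=f['intrinsics'];M=f['mount'];D=f['depth'];o=f['obs'];R=Rn.from_euler('xyz',o['tool_rot']).as_matrix()
    v,u=np.mgrid[v0:v1,u0:u1]; a=np.stack([(u-K[0,2])/K[0,0],(v-K[1,2])/K[1,1]],-1);t=np.linalg.norm(a,axis=-1,keepdims=True)
    c=np.concatenate([a/t*np.sin(t),np.cos(t)],-1); c=c/c[...,2:]*D[v0:v1,u0:u1,None]
    return o['position']+(c@M[:3,:3].T+M[:3,3])@R.T
def barfit(f,u0,u1,v0,v1,zl=.130,zh=.142):
    X=wcloud(f,u0,u1,v0,v1).reshape(-1,3); P=X[(X[:,2]>zl)&(X[:,2]<zh)]
    med=np.median(P[:,:2],0); P=P[np.linalg.norm(P[:,:2]-med,axis=1)<.04]
    r=cv2.minAreaRect(P[:,:2].astype(np.float32)*1000)
    c=P[:,:2].mean(0); vt=np.linalg.svd(P[:,:2]-c,full_matrices=False)[2]
    return len(P),c.round(4),r,np.arctan2(vt[0][1],vt[0][0]),P[:,2].max()
E
python3 - <<'E'
from h import *
d=np.load('pics/w12.npz'); f={k:d[k] for k in d}; f['obs']=bot.observe()
print(barfit(f,170,240,150,290)); print(barfit(f,170,240,150,290,.133))
E
```

```text
(3463, array([0.4248, 0.2077]), ((425.653564453125, 206.69003295898438), (54.73455047607422, 16.02586555480957), 6.463075160980225), np.float64(0.11235169299743358), np.float64(0.13699235259617082))
(2441, array([0.4252, 0.2069]), ((425.4752197265625, 206.9708251953125), (51.84000778198242, 13.48835563659668), 6.814476013183594), np.float64(0.11252265628435122), np.float64(0.13699235259617082))
```

>>> apply_moves --increments "-1 0 0 -1 0 0 0.12;-1 0 0 -1 0 0 0.12;-1 0 0 0 0 0 0.12;-1 0 0 0 0 0 0.12;-1 0 0 0 0 0 0.12;-1 0 0 0 0 0 0.12;-1 0 0 0 0 0 0.12;-1 0 0 0 0 0 0.12"

```text
clock: 11.63
position: [0.4669, 0.2496, 0.1374]
tool_rot: [3.141, -0.0, 1.998]
force: [-0.3, -0.5, -0.3]
grip_width: 0.0853
```

>>> apply_moves --increments "-1 0 0 0 0 0 0.12;-1 0 0 0 0 0 0.12;-1 0 0 0 0 0 0.08;-1 -2 -2 0 0 0 0;-1 -1.8 -2.6 0 0 0 0;-1 0 0 0 0 0 0;-1 0 0 0 0 0 0"

```text
clock: 12.22
position: [0.4251, 0.2058, 0.1376]
tool_rot: [3.141, 0.001, 1.683]
force: [1.2, 0.9, 0.7]
grip_width: 0.0858
```

Run:
```python
from h import *
f=snap('wrist','w13'); o=f['obs']; print(o['clock'],o['position'],o['tool_rot'],o['grip_width'],o['qpos'].round(2))
print(barfit(f,200,440,180,400)); print(barfit(f,200,440,180,400,.133))
```

```text
12.2167 [0.42506494 0.20581785 0.13760988] [3.14125116e+00 6.01971349e-04 1.68324876e+00] 0.08576345900819085 [-0.18  0.41 -0.51  2.04  0.29  0.76 -0.75]
(2647, array([0.4259, 0.2079]), ((426.0039367675781, 206.99021911621094), (54.255523681640625, 15.015181541442871), 6.3849616050720215), np.float64(0.11132214997910614), np.float64(0.13709605746855125))
(1885, array([0.4258, 0.2071]), ((426.0194396972656, 206.78736877441406), (51.4127197265625, 12.514119148254395), 5.502157688140869), np.float64(0.10533597987919119), np.float64(0.13709605746855125))
```

View pics/w13.png

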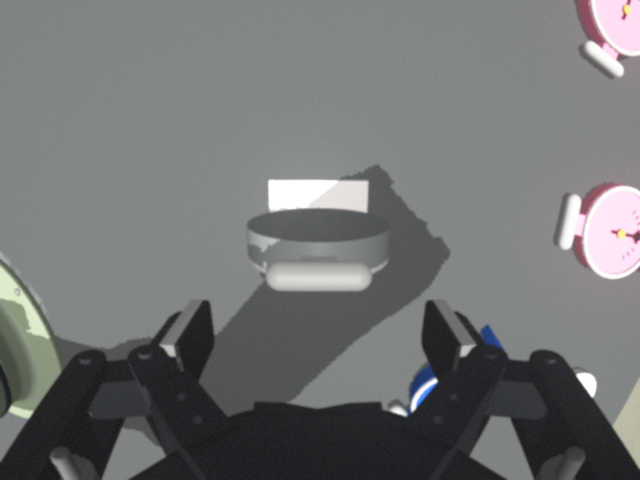

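>>> apply_moves --increments "-1 0.1 0.1 2 0 0 0;-1 0 0 2 0 0 0;-1 0 0 1.2 0 0 0;-1 0 0 0.5 0 0 0;-1 0 0 0 0 0 0;-1 0 0 0 0 0 0"

```text
clock: 12.77
position: [0.4267, 0.2083, 0.0806]
tool_rot: [3.142, -0.0, 1.684]
force: [-0.5, 0.1, 0.7]
grip_width: 0.0853
```

>>> apply_moves --increments "1 0 0 0 0 0 0;1 0 0 0 0 0 0;1 0 0 0 0 0 0;1 0 0 0 0 0 0;1 0 0 0 0 0 0;1 0 0 0 0 0 0" --newtons 60

```text
clock: 13.27
position: [0.4269, 0.208, 0.0814]
tool_rot: [3.14, -0.0, 1.684]
force: [-5.2, -2.1, 18.0]
grip_width: 0.0522
```

Run:
```python
from h import *
f=snap('wrist','w14'); o=f['obs']; print(o['clock'],o['position'],o['tool_rot'],o['grip_width'],o['force'])
f=snap('scene','s14'); p=proj(f,[.426,.207,.09]).astype(int); u0,v0=p[0]-40,p[1]-40; crop(f,'s14c',u0,v0,u0+80,v0+70,8)
```

```text
13.2667 [0.4268711  0.20804399 0.08142991] [ 3.13997676e+00 -2.63791218e-04  1.68364190e+00] 0.052197644182841355 [-5.22094275 -2.06045077 17.98923239]
```

View pics/w14.png

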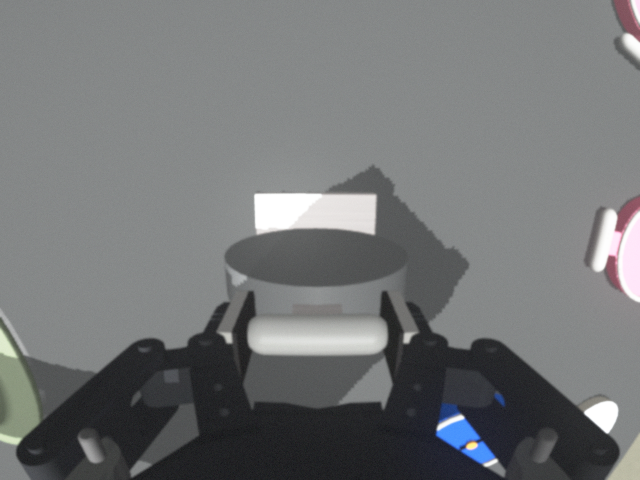

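View pics/s14c.png

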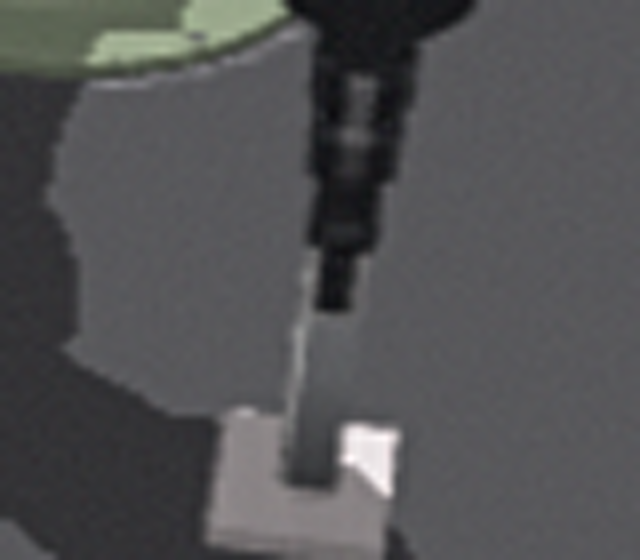

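>>> apply_moves --increments "1 0 0 -0.3 0 0 0;1 0 0 -0.7 0 0 0;1 0 0 -1 0 0 0;1 0 0 -1 0 0 0;1 0 0 0 0 0 0"

```text
clock: 13.78
position: [0.4273, 0.2082, 0.1125]
tool_rot: [3.139, -0.001, 1.683]
force: [0.7, 0.2, -2.8]
grip_width: 0.0518
```

Run:
```python
from h import *
f=snap('wrist','w15'); o=f['obs']; print(o['clock'],o['position'],o['tool_rot'],o['grip_width'],o['force'])
f=snap('scene','s15'); p=proj(f,[.426,.207,.11]).astype(int); u0,v0=p[0]-40,p[1]-40; crop(f,'s15c',u0,v0,u0+80,v0+70,8)
```

```text
13.7833 [0.42726856 0.20823877 0.11247325] [ 3.13902407e+00 -9.08940066e-04  1.68349917e+00] 0.05181336157924267 [ 0.69462034  0.2433166  -2.7840688 ]
```

View pics/w15.png

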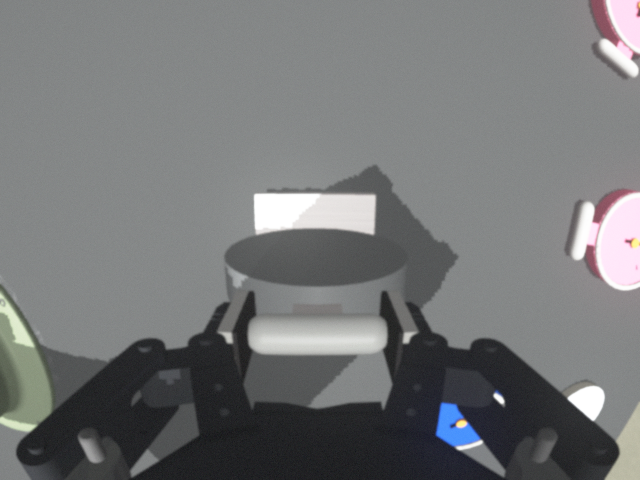

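View pics/s15c.png

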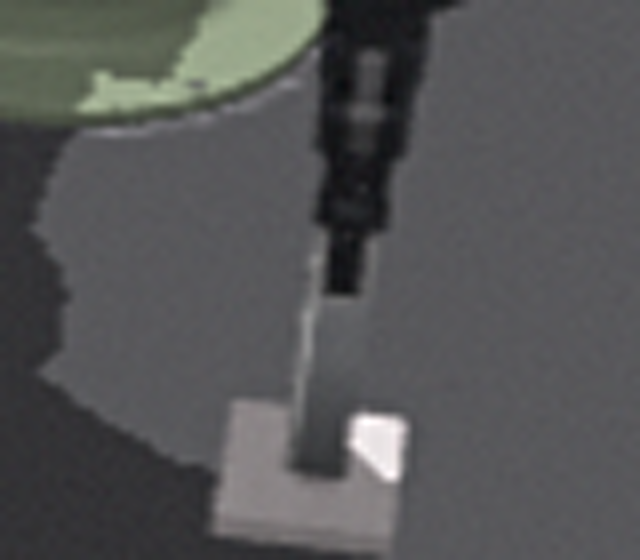

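>>> apply_moves --increments "1 0 0 -2 0 0 0;1 0 0 -3 0 0 0;1 0 0 -2.5 0 0 -0.05;1 0 0 -1.5 0 0 -0.1;1 0 0 0 0 0 -0.12;1 0 0 0 0 0 -0.12;1 0 0 0 0 0 -0.12;1 0 0 0 0 0 -0.12"

```text
clock: 14.55
position: [0.4262, 0.2076, 0.2]
tool_rot: [-3.141, -0.0, 2.32]
force: [-0.1, -0.1, -3.6]
grip_width: 0.0526
```

>>> apply_moves --increments "1 0 0 0 0 0 -0.12;1 0 0 0 0 0 -0.12;1 0 0 0 0 0 -0.12;1 0 0 0 0 0 -0.12;1 0 0 0 0 0 -0.1;1 0 0 0 0 0 -0.045;1 -0.5 -0.8 0 0 0 0;1 -1.2 -1.8 0 0 0 0"

```text
clock: 15.22
position: [0.4371, 0.18, 0.2002]
tool_rot: [3.141, -0.001, 2.94]
force: [-0.5, 0.2, -2.8]
grip_width: 0.0525
```

Run:
```python
from h import *
f=snap('scene','s16'); o=f['obs']; print(o['clock'],o['position'],o['tool_rot'],o['grip_width'],o['force'])
p=proj(f,[.42,.2,.17]).astype(int); u0,v0=p[0]-60,p[1]-50; crop(f,'s16c',u0,v0,u0+120,v0+90,6)
```

```text
15.2167 [0.4371283  0.1799638  0.20015777] [ 3.14071372e+00 -7.35935658e-04  2.94020657e+00] 0.05246289526472607 [-0.45989262  0.19998862 -2.82996207]
```

View pics/s16c.png

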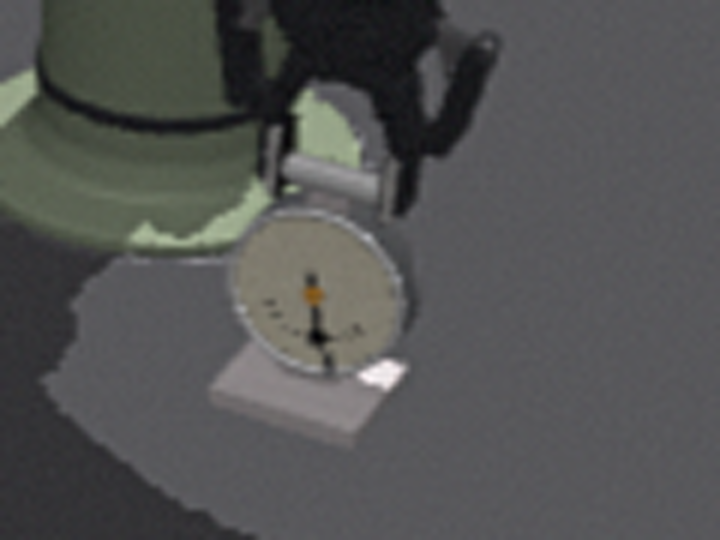

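>>> apply_moves --increments "1 -1.8 -2.8 0 0 0 0;1 -1.8 -2.8 0 0 0 0;1 -1.8 -2.8 0 0 0 0;1 -1.8 -2.8 0 0 0 0;1 -1.8 -2.8 0 0 0 0;1 -1.8 -2.8 0 0 0 0;1 -1.8 -2.8 0 0 0 0;1 -1.8 -2.8 0 0 0 0"

```text
clock: 15.93
position: [0.5337, -0.0723, 0.2]
tool_rot: [-3.141, -0.0, 2.936]
force: [1.7, 0.5, -3.4]
grip_width: 0.0521
```

>>> apply_moves --increments "1 -1.8 -2.8 0 0 0 0;1 -1.8 -2.8 0 0 0 0;1 -1.8 -2.8 0 0 0 0;1 -1.2 -1.8 0 0 0 0;1 -0.5 -0.8 0 0 0 0;1 0 0 0 0 0 0;1 0 0 0 0 0 0;1 0 0 0 0 0 0"

```text
clock: 16.6
position: [0.5807, -0.1906, 0.2002]
tool_rot: [3.141, -0.001, 2.939]
force: [0.1, 0.7, -3.7]
grip_width: 0.0522
```

Run:
```python
from h import *
f=snap('scene','s17'); o=f['obs']; print(o['clock'],o['position'],o['tool_rot'],o['grip_width'],o['force'],o['qpos'].round(2))
p=proj(f,[.592,-.2065,.12]).astype(int); u0,v0=p[0]-60,p[1]-60; crop(f,'s17c',u0,v0,u0+120,v0+100,6); print(u0,v0)
f=snap('wrist','w17')
f=snap('top','t17')
```

```text
16.6 [ 0.58068714 -0.19062383  0.2001738 ] [ 3.14128299e+00 -5.54161936e-04  2.93908308e+00] 0.052210875373775126 [ 0.1173334   0.6697992  -3.67992014] [ 0.67  0.58 -0.68  1.62  0.4   1.09  1.25]
195 160
```

View pics/s17c.png

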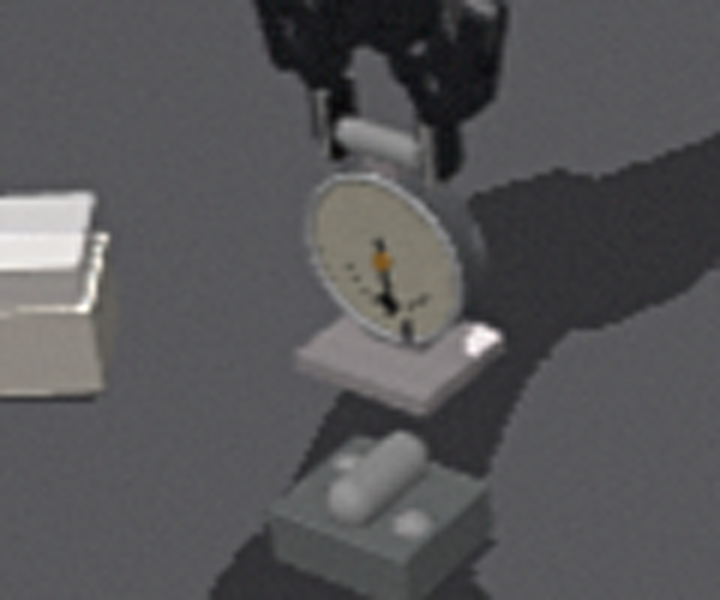

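View pics/w17.png

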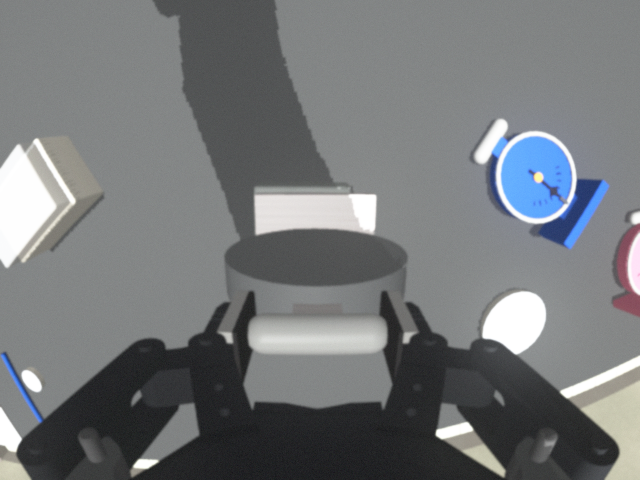

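View pics/t17.png

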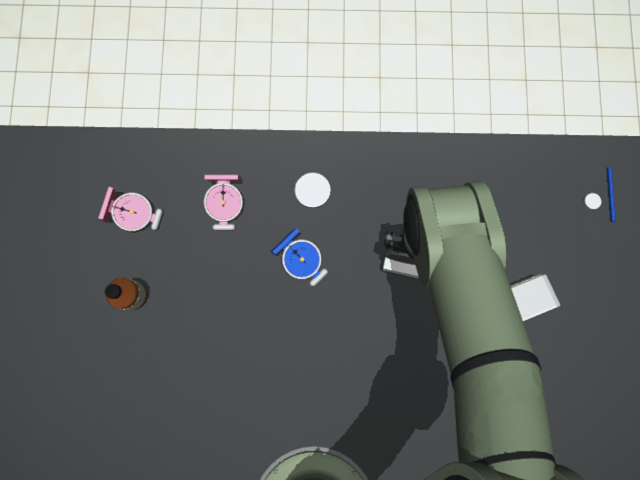

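Run:
```python
from h import *
for n in ('top1','scene0'):
    d=np.load(f'pics/{n}.npz'); f={k:d[k] for k in d}
    K=f['intrinsics'];v,u=np.mgrid[0:480,0:640];D=f['depth']
    X=(np.stack([(u-K[0,2])/K[0,0]*D,(v-K[1,2])/K[1,1]*D,D],-1)-f['t'])@f['R']
    P=X.reshape(-1,3); P=P[(np.hypot(P[:,0]-.592,P[:,1]+.2065)<.075)]
    A=P[(P[:,2]>.03)&(P[:,2]<.075)]; print(n,len(A),cv2.minAreaRect(A[:,:2].astype(np.float32)*1000), np.median(A[:,2]))
    c0=np.array([.592,-.2065]); ps=-.2; q=A[:,:2]-c0; yl=-q[:,0]*np.sin(ps)+q[:,1]*np.cos(ps)
    B=A[(A[:,2]>.050)&(np.abs(yl)<.02)]; c=B[:,:2].mean(0); vt=np.linalg.svd(B[:,:2]-c,full_matrices=False)[2][0]; print('crest',len(B),cv2.minAreaRect(B[:,:2].astype(np.float32)*1000),c,np.arctan(vt[1]/vt[0]),B[:,2].max())
d=np.load('pics/w17.npz'); f={k:d[k] for k in d}; f['obs']=o=bot.observe(); print(o['position'])
X=wcloud(f,255,380,300,365).reshape(-1,3); zz=np.percentile(X[:,2],[50,95]); print(zz)
print(barfit(f,245,392,300,365,.240,.26))
```

```text
top1 1185 ((592.5310668945312, -207.11102294921875), (90.51844024658203, 80.83362579345703), 77.79630279541016) 0.036884761673152494
crest 286 ((592.1771850585938, -206.81039428710938), (26.24715805053711, 69.94469451904297), 78.37847900390625) [ 0.59140267 -0.20616511] -0.19424326804888017 0.06672406475548699
scene0 502 ((592.265869140625, -205.57464599609375), (93.92697143554688, 84.204833984375), 76.57640075683594) 0.03941532958671398
crest 124 ((592.6803588867188, -203.55426025390625), (25.090564727783203, 71.65922546386719), 78.4986801147461) [ 0.59707684 -0.20267855] -0.24176289639978024 0.06526004913635113
[ 0.58097066 -0.19070581  0.20048603]
[0.24965788 0.25463931]
(6269, array([ 0.5802, -0.1894]), ((581.3623046875, -189.6350860595703), (55.442710876464844, 23.166885375976562), 78.7879638671875), np.float64(-1.7697595111556437), np.float64(0.2599896013871555))
```

Run:
```python
from h import *
# lying gauge frame
th=.184; ps=-.174
zl=np.array([-np.cos(th),0,-np.sin(th)]); xl=np.array([-np.sin(th),0,np.cos(th)]); # z_g toward robot & down; x_g up
Rz=Rn.from_euler('z',ps).as_matrix(); xg=Rz@xl; zg=Rz@zl; yg=np.cross(zg,xg); print(yg)
bar=np.array([.467,.2498,.0112])
def ang(C,r,xp=.008):
    p0=bar+xp*xg; s=((p0-C)@xg)/(r@xg); P=C+s*r-bar; return P@yg*1000,(P@zg+.127-.065)*1000
d=np.load('pics/w1.npz'); f={k:d[k] for k in d}; f['obs']={'position':np.array([0.48770494,0.22702178,0.2044555]),'tool_rot':np.array([3.14151920e+00,1.72e-4,2.96052954])}
for n,(u,v) in {'mark in':(231,418),'mark mid':(234,436),'mark out':(239,456),'hub':(192,301),'ptip':(199,190),'pivot2':(190,345)}.items():
    y,z=ang(*wray(f,280+u/3.5,160+v/3.5)); print('w1',n,round(y,1),round(z,1),'angle',np.arctan2(y,-z).round(3),np.hypot(y,z).round(1))
d=np.load('pics/top1.npz'); f={k:d[k] for k in d}; C=-f['R'].T@f['t']
for n,(u,v) in {'mark mid':(231,190),'hub':(243,305)}.items():
    r=world(f,185+(u+.5)/7-.5,240+(v+.5)/7-.5,1.)-C; y,z=ang(C,r); print('top',n,round(y,1),round(z,1),np.arctan2(y,-z).round(3))
```

```text
[ 1.73123324e-01  9.84900155e-01 -3.46944695e-18]
w1 mark in 10.1 -33.3 angle 0.294 34.8
w1 mark mid 11.0 -38.5 angle 0.277 40.0
w1 mark out 12.4 -44.3 angle 0.273 46.0
w1 hub -0.9 -0.1 angle -1.439 0.9
w1 ptip 1.1 30.6 angle 3.107 30.6
w1 pivot2 -1.5 -12.4 angle -0.119 12.5
top mark mid 10.5 -37.6 0.273
top hub -0.9 0.8 -2.245
```

>>> apply_moves --increments "1 -0.5 -0.5 0 0 0 0.01;1 -0.7 -0.7 1 0 0 0;1 -0.25 -0.2 1.5 0 0 0;1 0 0 1.5 0 0 0;1 0 0 1 0 0 0;1 0 0 0 0 0 0;1 0 0 0 0 0 0;1 0 0 0 0 0 0"

```text
clock: 17.42
position: [0.5927, -0.2082, 0.1506]
tool_rot: [3.141, 0.0, 2.929]
force: [-0.2, -0.7, -2.4]
grip_width: 0.0521
```

Run:
```python
from h import *
f=snap('wrist','w18'); o=f['obs']; print(o['clock'],o['position'],o['tool_rot'],o['grip_width'],o['force'])
X=wcloud(f,255,380,300,365).reshape(-1,3); zz=np.percentile(X[:,2],[50,95,98]); print(zz)
print(barfit(f,245,392,300,365,zz[1]-.015,zz[1]+.006))
f=snap('scene','s18')
p=proj(f,[.592,-.2065,.1]).astype(int); u0,v0=p[0]-50,p[1]-50; crop(f,'s18c',u0,v0,u0+100,v0+90,6.5); print(u0,v0)
```

```text
17.4167 [ 0.59268604 -0.20824116  0.15061176] [3.14144200e+00 4.57789794e-04 2.92884643e+00] 0.05210979039356624 [-0.2306971  -0.74762419 -2.44162126]
[0.19981236 0.20473751 0.20511135]
(6318, array([ 0.5919, -0.2069]), ((592.9279174804688, -207.16455078125), (55.457706451416016, 23.391265869140625), 78.43299865722656), np.float64(-1.7808562077903893), np.float64(0.2107322736694904))
206 176
```

View pics/s18c.png

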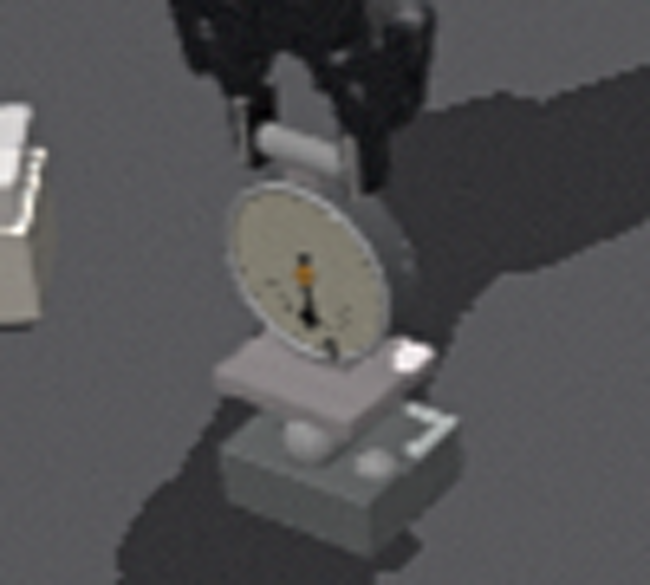

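>>> apply_moves --increments "1 0 0 0.3 0 0 0;1 0 0 0.3 0 0 0;1 0 0 0.2 0 0 0;1 0 0 0 0 0 0;1 0 0 0 0 0 0"

```text
clock: 17.93
position: [0.5923, -0.2082, 0.1422]
tool_rot: [3.142, -0.0, 2.929]
force: [0.4, -0.3, -3.8]
grip_width: 0.0521
```

>>> apply_moves --increments "1 0 0 0.1 0 0 0;1 0 0 0 0 0 0;1 0 0 0 0 0 0"

```text
clock: 18.18
position: [0.5925, -0.2083, 0.1415]
tool_rot: [3.142, 0.0, 2.929]
force: [0.1, 0.2, -2.1]
grip_width: 0.0517
```

>>> apply_moves --increments "1 0 0 0.1 0 0 0;1 0 0 0 0 0 0;1 0 0 0 0 0 0"

```text
clock: 18.43
position: [0.5932, -0.2084, 0.1413]
tool_rot: [-3.141, 0.002, 2.929]
force: [-0.1, -0.6, 7.4]
grip_width: 0.0522
```

>>> apply_moves --increments "1 0 0 0.1 0 0 0;1 0 0 0 0 0 0;1 0 0 0 0 0 0"

```text
clock: 18.68
position: [0.5937, -0.2085, 0.1411]
tool_rot: [-3.141, 0.003, 2.929]
force: [-2.3, 0.3, 17.6]
grip_width: 0.0522
```

>>> apply_moves --increments "1 0 0 -0.1 0 0 0;1 0 0.2 0 0.025 0 0;1 0 0.2 0 0.025 0 0;1 0 0.2 0 0.025 0 0;1 0 0.2 0 0.025 0 0;1 0 0 0 0 0 0"

```text
clock: 19.18
position: [0.5949, -0.1991, 0.1408]
tool_rot: [-3.04, 0.001, 2.931]
force: [0.3, 0.9, 8.6]
grip_width: 0.0523
```

Run:
```python
from h import *
f=snap('scene','s19'); o=f['obs']; print(o['clock'],o['position'],o['tool_rot'],o['grip_width'],o['force'])
u0,v0=206,186; crop(f,'s19c',u0,v0,u0+100,v0+90,6.5); print(u0,v0)
```

```text
19.1833 [ 0.59493918 -0.19911897  0.14081189] [-3.04032072e+00  1.49780270e-03  2.93096886e+00] 0.052258938087058254 [0.25607235 0.8733484  8.55255852]
206 186
```

View pics/s19c.png

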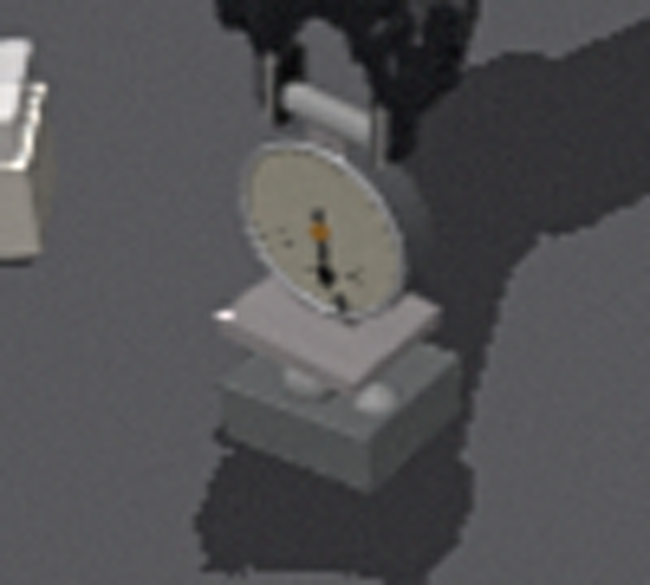

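>>> apply_moves --increments "1 0 0.2 0 0.025 0 0;1 0 0.2 0 0.025 0 0;1 0 0.2 0 0.025 0 0;1 0 0.2 0 0.025 0 0;1 0 0.2 0 0.025 0 0;1 0 0.2 0 0.025 0 0;1 0 0 0 0 0 0;1 0 0 0 0 0 0"

```text
clock: 19.9
position: [0.5977, -0.1878, 0.139]
tool_rot: [-2.893, 0.002, 2.93]
force: [1.6, 4.8, 10.8]
grip_width: 0.0526
```

>>> apply_moves --increments "1 0 0 0 0 0 0;1 0 0 0 0 0 0;1 0 0 0 0 0 0;1 0 0 0 0 0 0;1 0 0 0 0 0 0;1 0 0 0 0 0 0;1 0 0 0 0 0 0;1 0 0 0 0 0 0"

```text
clock: 20.57
position: [0.5977, -0.188, 0.139]
tool_rot: [-2.893, 0.002, 2.93]
force: [0.4, 6.1, 10.4]
grip_width: 0.0522
```

Run:
```python
from h import *
f=snap('scene','s20'); o=f['obs']; print(o['clock'],o['position'],o['tool_rot'],o['grip_width'],o['force'])
u0,v0=206,186; crop(f,'s20c',u0,v0,u0+100,v0+90,6.5); crop(f,'s20d',240,200,275,245,13); print(u0,v0)
```

```text
20.5667 [ 0.59767675 -0.1880493   0.13904888] [-2.89343731e+00  2.20578902e-03  2.92954650e+00] 0.05216684392184784 [ 0.42629619  6.07873582 10.44651759]
206 186
```

View pics/s20c.png

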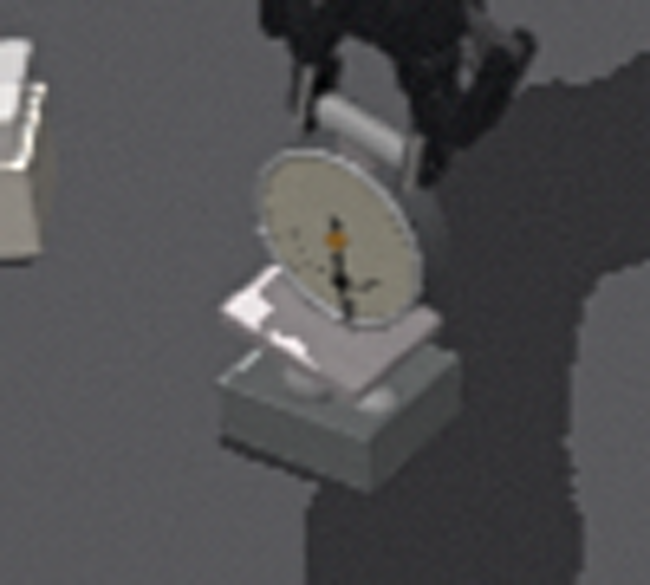

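View pics/s20d.png

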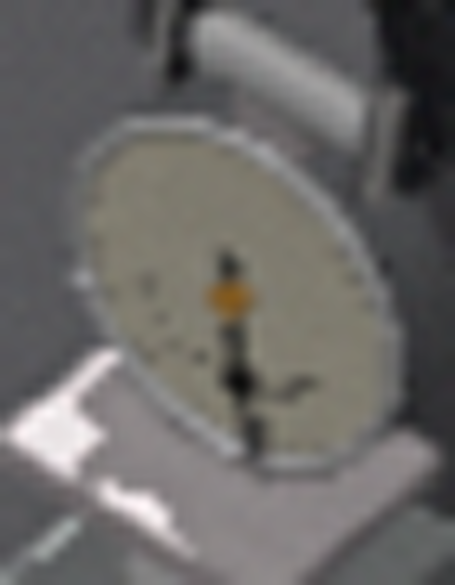

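Run:
```python
import cv2
a=cv2.imread('pics/w2.png'); cv2.imwrite('pics/w2c.png',cv2.resize(a[215:410,255:420],None,fx=4,fy=3,interpolation=cv2.INTER_CUBIC)) if 0 else cv2.imwrite('pics/w2c.png',cv2.resize(a[260:410,255:420],None,fx=4,fy=4,interpolation=cv2.INTER_CUBIC))
```

```text
(no output)
```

View pics/w2c.png

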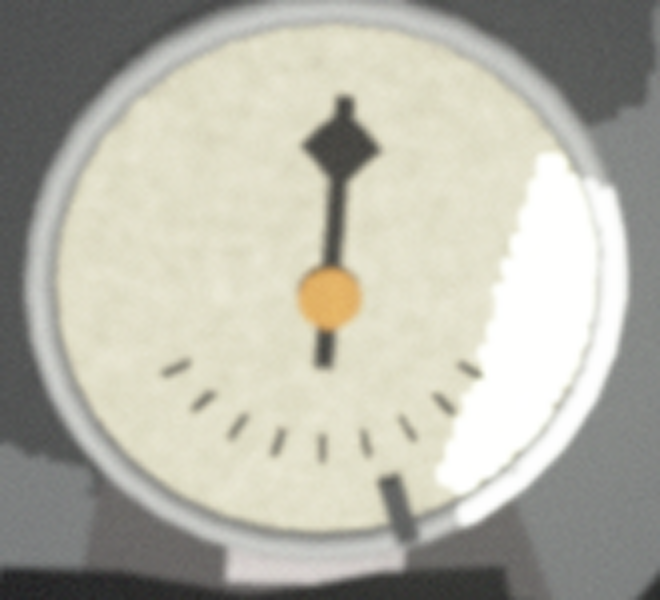

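Run:
```python
from h import *
th=.184
def frame(ps):
    zl=np.array([-np.cos(th),0,-np.sin(th)]); xl=np.array([-np.sin(th),0,np.cos(th)])
    Rz=Rn.from_euler('z',ps).as_matrix(); xg=Rz@xl; zg=Rz@zl; return xg,np.cross(zg,xg),zg
bar=np.array([.4672,.2500,.0112])
d=np.load('pics/w2.npz'); f={k:d[k] for k in d}; f['obs']={'position':np.array([0.47475934,0.23393167,0.0641595]),'tool_rot':np.array([-3.14059547e+00,-1.76747999e-03,2.96237427e+00])}
for xp in (.006,.008):
  xg,yg,zg=frame(-.176)
  def co(u,v):
    C,r=wray(f,255+(u+.5)/4-.5,260+(v+.5)/4-.5); p0=bar+xp*xg; P=C+r*((p0-C)@xg)/(r@xg)-bar; return np.array([P@yg,P@zg+.062])*1000
  E=np.array([co(*p) for p in [(57,283),(598,283),(330,25),(318,532),(110,130),(140,460),(520,80),(70,220)]])
  A=np.c_[2*E,np.ones(len(E))]; s=np.linalg.lstsq(A,(E**2).sum(1),rcond=None)[0]; c=s[:2]; print('face centre',c,'r',np.sqrt(s[2]+c@c))
  t=co(323,448)-c; print('tick0',t,np.arctan2(t[0],-t[1]))
  ticks=[(176,368),(203,401),(238,427),(279,441),(323,448),(366,443),(407,428),(445,403),(470,369)]
  print('ticks',[round(float(np.arctan2((co(*p)-c)[0],-(co(*p)-c)[1])),3) for p in ticks])
  i,o_=co(389,477),co(406,540); m=(i+o_)/2-c
  print('mark',i-c,o_-c,'ang in',np.arctan2((i-c)[0],-(i-c)[1]),'out',np.arctan2((o_-c)[0],-(o_-c)[1]),'mid',np.arctan2(m[0],-m[1]))
  neck=[co(237,560),co(398,560)]; print('neck mid',(neck[0]+neck[1])/2-c); print('bar mid', )
```

```text
face centre [-0.53931995 -0.30112547] r 43.75255306695985
tick0 [ -1.31066528 -27.90301082] -0.04693768046502654
ticks [-1.086, -0.829, -0.568, -0.312, -0.047, 0.21, 0.471, 0.747, 1.012]
mark [  9.75563452 -33.60575435] [ 13.02719347 -46.00502195] ang in 0.28253094450981225 out 0.27594483940525283 mid 0.2787280361882331
neck mid [ -1.87989717 -49.76516106]
bar mid
face centre [-0.65476966  0.42306661] r 43.36252203854387
tick0 [ -1.29898138 -27.65427014] -0.04693768046502526
ticks [-1.086, -0.829, -0.568, -0.312, -0.047, 0.21, 0.471, 0.747, 1.012]
mark [  9.66866817 -33.3061767 ] [ 12.91106289 -45.59491134] ang in 0.28253094450981153 out 0.2759448394052526 mid 0.2787280361882327
neck mid [ -1.86313887 -49.32153078]
bar mid
```

```bash
cat >> h.py <<'E'
def gframe(o,off=.0455):
    R=Rn.from_euler('xyz',o['tool_rot']).as_matrix(); xg,yg,zg=-R[:,0],R[:,1],-R[:,2]
    bar=o['position']+off*zg; return bar,xg,yg,zg
def dialco(f,o,u,v,xp):
    bar,xg,yg,zg=gframe(o); C=-f['R'].T@f['t']; r=world(f,u,v,1.)-C; p0=bar+xp*xg
    P=C+r*((p0-C)@xg)/(r@xg)-bar; return np.array([P@yg,P@zg+.062])*1000
def rectify(f,o,fn,xp=.008,s=6,img=None):
    # dial seen head-on: +y right, +z up, s px per mm
    bar,xg,yg,zg=gframe(o); pts=[];dst=[]
    for y,z in [(-50,-50),(50,-50),(50,50),(-50,50)]:
        pts.append(proj(f,bar-.062*zg+xp*xg+y/1000*yg+z/1000*zg)); dst.append(((y+50)*s,(50-z)*s))
    H=cv2.getPerspectiveTransform(np.float32(pts),np.float32(dst)); im=f['color'] if img is None else img
    w=cv2.warpPerspective(im,H,(100*s,100*s),flags=cv2.INTER_CUBIC); cv2.imwrite('pics/'+fn+'.png',w[:,:,::-1]); return w
E
python3 - <<'E'
from h import *
ims=[]
for i in range(4):
    f=snap('scene'); ims.append(f['color'].astype(np.float32))
o=f['obs']; print(o['clock'],o['tool_rot'],o['position'],o['force'])
rectify(f,o,'rect20',img=np.clip(np.mean(ims,0),0,255).astype(np.uint8),s=5.8)
E
```

```text
20.7667 [-2.89349446e+00  2.13323023e-03  2.92953722e+00] [ 0.59765507 -0.18801838  0.13899526] [ 1.65421037  5.21700436 10.36733735]Traceback (most recent call last):
  File "<stdin>", line 6, in <module>
  File "h.py", line 46, in rectify
    w=cv2.warpPerspective(im,H,(100*s,100*s),flags=cv2.INTER_CUBIC); cv2.imwrite('pics/'+fn+'.png',w[:,:,::-1]); return w
cv2.error: OpenCV(4.12.0) :-1: error: (-5:Bad argument) in function 'warpPerspective'
> Overload resolution failed:
>  - Can't parse 'dsize'. Sequence item with index 0 has a wrong type
>  - Can't parse 'dsize'. Sequence item with index 0 has a wrong type
```

Meanwhile I'll rock a bit further towards the estimated mark (about 0.31), then rectify the dial view.

>>> apply_moves --increments "1 0 0.2 0 0.025 0 0;1 0 0.2 0 0.025 0 0;1 0 0 0 0.01 0 0;1 0 0 0 0 0 0;1 0 0 0 0 0 0;1 0 0 0 0 0 0;1 0 0 0 0 0 0;1 0 0 0 0 0 0"

```text
clock: 21.48
position: [0.5987, -0.1837, 0.1379]
tool_rot: [-2.834, 0.002, 2.93]
force: [1.6, 6.2, 10.7]
grip_width: 0.0522
```

>>> apply_moves --increments "1 0 0 0 0 0 0;1 0 0 0 0 0 0;1 0 0 0 0 0 0;1 0 0 0 0 0 0;1 0 0 0 0 0 0;1 0 0 0 0 0 0;1 0 0 0 0 0 0;1 0 0 0 0 0 0"

```text
clock: 22.15
position: [0.5987, -0.1837, 0.1379]
tool_rot: [-2.834, 0.002, 2.93]
force: [1.4, 6.8, 11.4]
grip_width: 0.052
```

```bash
sed -i 's/(100\*s,100\*s)/(int(100*s),int(100*s))/' h.py
python3 - <<'E'
from h import *
ims=[]
for i in range(6):
    f=snap('scene'); ims.append(f['color'].astype(np.float32))
o=f['obs']; print(o['clock'],o['tool_rot'],o['position'],o['force'],o['grip_width'])
m=np.clip(np.mean(ims,0),0,255).astype(np.uint8); f['color']=m
np.savez('pics/s21.npz',**{k:v for k,v in f.items() if k!='obs'}); 
rectify(f,o,'rect21',s=5.8); crop(f,'s21c',206,186,306,276,6.5)
E
```

```text
22.4 [-2.83423775e+00  2.33684311e-03  2.92993741e+00] [ 0.59868738 -0.18372786  0.13795863] [ 0.92905312  7.45547815 10.81124314] 0.05236845225122256
```

View pics/rect21.png

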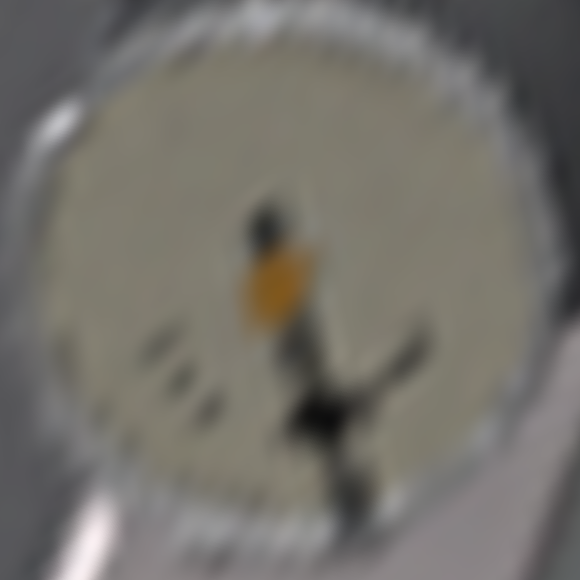

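View pics/s21c.png

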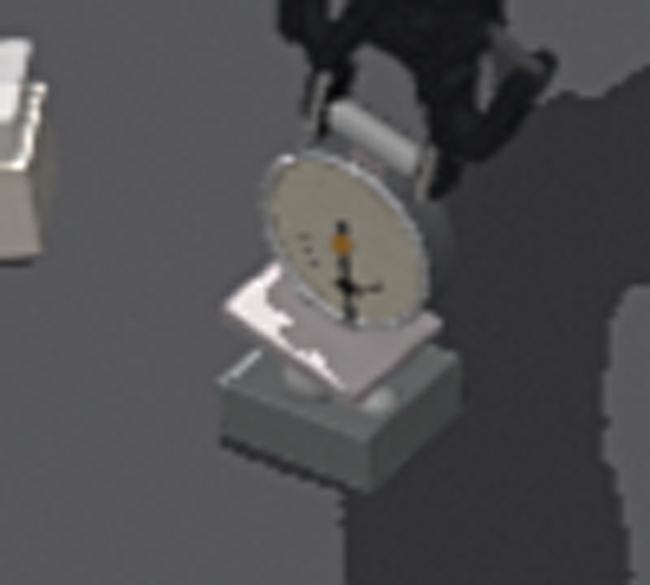

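```bash
cat > fit.py <<'E'
from h import *
from scipy.optimize import least_squares
d2=np.load('pics/w2.npz'); M=d2['mount'];K=d2['intrinsics']
O=[(np.array([0.47475934,0.23393167,0.0641595]),np.array([-3.14059547,-1.767e-3,2.96237427])),(np.array([0.48770494,0.22702178,0.2044555]),np.array([3.1415192,1.7e-4,2.96052954]))]
S=[(4,255,260),(3.5,280,160)]
obs=[dict(ticks=[(176,368),(203,401),(238,427),(279,441),(323,448),(366,443),(407,428),(445,403),(470,369)],mi=(389,477),mo=(406,540),hub=(330,298),tip=(345,97),tail=(323,367),rim=[(57,283),(598,283),(330,25),(318,532)]),
 dict(ticks=[(105,348),(121,370),(139,388),(163,397),(190,400),(215,397),(238,387),(259,371),(278,350)],mi=(231,418),mo=(239,456),hub=(192,301),tip=(201,187),tail=(190,344),rim=[])]
def wproj(o,X):
    R=Rn.from_euler('xyz',o[1]).as_matrix(); T=R.T@(X-o[0]); c=M[:3,:3].T@(T-M[:3,3]); t=np.arctan2(np.hypot(c[0],c[1]),c[2]); return c[:2]/np.hypot(c[0],c[1])*t*K[0,0]+K[:2,2]
def pt(y,z,x,pose):
    ps,th,bx,by,bz=pose
    zl=np.array([-np.cos(th),0,-np.sin(th)]); xl=np.array([-np.sin(th),0,np.cos(th)])
    Rz=Rn.from_euler('z',ps).as_matrix(); xg=Rz@xl; zg=Rz@zl; yg=np.cross(zg,xg)
    return np.array([bx,by,bz])+x*xg+y*yg+(z-.062)*zg
def pol(r,a,x,pose): return pt(r*np.sin(a),-r*np.cos(a),x,pose)
def res(p,full=False):
    phi,xm,xpn,xh,rt,beta,ri=p[:7]; out=[]
    for k in range(2):
        pose=p[7+5*k:12+5*k]; s,u0,v0=S[k]; ob=obs[k]
        def e(X,uv,w=1.): out.extend(list(w*(wproj(O[k],X)-(np.array([u0,v0])+(np.array(uv)+.5)/s-.5))))
        for i,t in enumerate(ob['ticks']): e(pol(rt,(i-4)*np.pi/12,.006,pose),t)
        e(pol(.034,phi,xm,pose),ob['mi']); e(pol(.046,phi,xm,pose),ob['mo'])
        e(pol(0,0,xh,pose),ob['hub']); e(pol(.034,beta,xpn,pose),ob['tip']); e(pol(.0133,beta+np.pi,xpn,pose),ob['tail'],.5)
        for r in ob['rim']:
            pass
    prior=[(xm-.007)/.002,(xpn-.009)/.0015,(xh-.010)/.0015]
    for k in range(2):
        ps,th,bx,by,bz=p[7+5*k:12+5*k]; prior+=[(ps+.176)/.03,(th-.184)/.03,(bx-.467)/.003,(by-.25)/.003,(bz-.0112)/.003]
    return np.array(out+[.3*q for q in prior])
p0=np.r_[.3,.007,.009,.010,.028,3.1,.0435,[-.176,.184,.467,.25,.0112]*2]
s=least_squares(res,p0,x_scale=np.r_[.1,.002,.002,.002,.01,.1,.01,[.1,.1,.01,.01,.01]*2],loss='soft_l1',f_scale=.3)
print(s.x.round(4)); J=s.jac; C=np.linalg.pinv(J.T@J)*.3**2; print('phi sd',np.sqrt(C[0,0])); r=s.fun; print('rms',np.sqrt((res(s.x)[:-13]**2).mean()), res(s.x)[18:28].round(2))
E
python3 fit.py
```

```text
[ 0.3235  0.0116  0.0089  0.0088  0.0286  3.0986 -0.502  -0.1974  0.1717
  0.4707  0.2496  0.0064 -0.1986  0.1604  0.4686  0.2501  0.0066]
phi sd 0.005198604660084729
rms 0.3990228255127175 [-0.32  1.02  0.13 -0.39 -0.21  0.02  0.09 -0.47 -0.01  0.74]
```

```bash
cat > add.py <<'E'
src=open('fit.py').read()
src=src.replace("        for r in ob['rim']:\n            pass\n","""        if k==0:
            B=[((296+.5-255)*4-.5,(234.5+.5-260)*4-.5),((384+.5-255)*4-.5,(234.5+.5-260)*4-.5)]
        else:
            B=[(98,77),(297,79)]
            for yy,zz,uv in [(-.04,.010,(38,518)),(.04,.010,(345,520)),(-.04,0,(38,555)),(.04,0,(344,559))]: e(pt(yy,zz-.065,.035,pose),uv)
        for sg,uv in zip((-1,1),B): e(pt(sg*.028,.062,0,pose),uv)
""")
import sys
exec(src)
E
python3 add.py; sed 's/(i-4)\*np.pi\/12/(i-4)*np.pi\/12+p[6]/; ' add.py >/dev/null
python3 - <<'E'
src=open('add.py').read()
src=src.replace('import sys','src=src.replace("(i-4)*np.pi/12","(i-4)*np.pi/12+p[6]").replace(".0435,[-",".0,[-")')
exec(src)
E
```

```text
[ 0.3257  0.0088  0.0086  0.0088  0.0279  3.1073 -0.0969 -0.2036  0.181
  0.4683  0.2503  0.0104 -0.2015  0.2081  0.4664  0.2504  0.0128]
phi sd 0.005241628926887418
rms 0.5842644043291376 [-0.33  0.29  0.13 -0.84  0.01  0.04  0.2  -1.87  0.1   0.89]
[ 3.2640e-01  8.9000e-03  8.6000e-03  8.8000e-03  2.7900e-02  3.1075e+00
  9.0000e-04 -2.0420e-01  1.8190e-01  4.6830e-01  2.5030e-01  1.0300e-02
 -2.0160e-01  2.0780e-01  4.6640e-01  2.5040e-01  1.2800e-02]
phi sd 0.0064664600892641935
rms 0.584982522832322 [-0.33  0.29  0.12 -0.83  0.    0.04  0.2  -1.88  0.09  0.89]
```

```bash
python3 - <<'E'
from h import *
d=np.load('pics/s21.npz'); f={k:d[k] for k in d}
crop(f,'s21e',245,207,273,238,19)
E
python3 - <<'E'
from h import *
d=np.load('pics/s21.npz'); f={k:d[k] for k in d}; o={'tool_rot':np.array([-2.83423775,2.33684311e-03,2.92993741]),'position':np.array([0.59868738,-0.18372786,0.13795863])}
g=f['color'].astype(int).sum(2)//3
print('cols',list(range(250,272)))
for v in range(217,238): print(v,' '.join('%3d'%x for x in g[v,250:272]))
R_,G,B=[f['color'][...,i].astype(float) for i in range(3)]
w=np.clip((R_-B)-60,0,None)[205:240,245:275]; v,u=np.mgrid[205:240,245:275]; print('hub centroid',(w*u).sum()/w.sum(),(w*v).sum()/w.sum())
bar,xg,yg,zg=gframe(o); c=bar-.062*zg
P=lambda r,a,x: proj(f,c+x*xg+r*np.sin(a)*yg-r*np.cos(a)*zg).round(2)
print('hub',P(0,0,.010),'tail',P(.0133,.3074+np.pi,.0087),'tip',P(.034,.3074,.0087))
for a in (.29,.3074,.325): print('mark',a,P(.034,a,.0087),P(.040,a,.0087),P(.046,a,.0087))
print('lean check',np.arctan2(zg@np.array([.21,.978,0]),zg[2]))
E
```

```text
cols [250, 251, 252, 253, 254, 255, 256, 257, 258, 259, 260, 261, 262, 263, 264, 265, 266, 267, 268, 269, 270, 271]
217 120 121 120 120 119 118 119 120 118 120 121 119 121 119 113 114 138 127  77  72  77  75
218 120 122 120 119 119 120 118 119 119 119 120 120 120 119 117 112 114 130  93  72  72  73
219 121 120 121 121 120 121 121 120 115 119 121 120 120 118 120 117 115 120 120  79  69  71
220 123 120 121 120 122 122 122 105  57  97 121 121 121 119 119 119 118 123 129 120  74  68
221 120 120 117 118 121 122 124 107  50  84 121 120 121 120 120 120 118 115 115 123  82  66
222 119 113  95 101 118 120 117  97  76  94 121 122 120 119 118 120 120 119 119 124 114  68
223 119 122 118 117 120 120 115  90  80  89 105 120 121 118 118 119 121 121 118 117 111  62
224 118 121 112  91 119 120 116  98  80  87 109 120 121 120 119 120 120 120 120 122 118  79
225 108 120 122 119 120 122 122 114  77  78 121 123 122 120 119 118 119 121 120 121 116  91
226 123 120 120 109  90 119 121 110  63  68 120 122 120 120 120 120 120 119 120 119 114 104
227 132 121 119 121 118 122 123 118  81  64 123 122 119 121 122 
[... 565 characters left out ...]
21 110  93  64
234 148 133 136 137 136 129 124 144 136  64  69 123 123 119 120 121 120 114 121 103 109 130
235 211 140 133 137 136 135 131 120 104  82  96 148 133 121 122 127 136 115 106 112 134 141
236 137 131 132 134 135 136 136 133 125 110  98 114 121 119 117 118 126 118 131 134 136 135
237 129 132 134 134 133 134 136 137 136 134 129 133 133 131 130 130 131 132 134 135 131 115
hub centroid 258.0990099009901 223.1881188118812
hub [258.25 223.97] tail [258.16 220.13] tip [259.36 232.87]
mark 0.29 [259.2  232.81] [259.33 234.38] [259.45 235.94]
mark 0.3074 [259.36 232.87] [259.51 234.45] [259.66 236.02]
mark 0.325 [259.52 232.93] [259.69 234.51] [259.87 236.1 ]
lean check 0.30744017857314726
```

```bash
cat >> h.py <<'E'
def bartilt(f):
    f=dict(f); f['obs']={'position':np.zeros(3),'tool_rot':np.zeros(3)}
    X=wcloud(f,262,376,316,356).reshape(-1,3); X=X[(X[:,2]>-.07)&(X[:,2]<-.03)]
    # near edge of bar in tool coords: fit cylinder axis by lsq, radius 8mm
    from scipy.optimize import least_squares
    X=X[np.abs(X[:,1])<.019]
    def r(p): # axis x=a+b*y, z=c+d*y
        return np.hypot(X[:,0]-p[0]-p[1]*X[:,1],X[:,2]-p[2]-p[3]*X[:,1])-.008
    s=least_squares(r,[0,0,-.045,0],loss='soft_l1',f_scale=.001); return s.x.round(4),len(X),np.abs(s.fun).mean()
E
python3 - <<'E'
from h import *
for n in ('w15','w17','w18'):
    d=np.load(f'pics/{n}.npz'); print(n,bartilt({k:d[k] for k in d}))
f=snap('wrist','w22'); print('now',f['obs']['clock'],bartilt(f))
E
```

```text
w15 (array([-0.0016, -0.0046, -0.0459,  0.0146]), 3961, np.float64(0.0004246910787142042))
w17 (array([-0.0024, -0.004 , -0.0459,  0.0141]), 3945, np.float64(0.00043042175840541985))
w18 (array([-0.0023, -0.0074, -0.0459,  0.0155]), 3958, np.float64(0.000416392610899244))
now 22.45 (array([-0.0024, -0.0043, -0.0462,  0.0097]), 3965, np.float64(0.00041773245654195054))
```

Run:
```python
from h import *
for n in ('w14','w22'):
    d=np.load(f'pics/{n}.npz'); print(n,bartilt({k:d[k] for k in d}))
```

```text
w14 (array([-0.0016, -0.0031, -0.0461,  0.0109]), 4066, np.float64(0.0004150926406827762))
w22 (array([-0.0024, -0.0043, -0.0462,  0.0097]), 3965, np.float64(0.00041773245654195054))
```

>>> apply_moves --increments "1 0 0.12 0 0.015 0 0;1 0 0 0 0 0 0;1 0 0 0 0 0 0;1 0 0 0 0 0 0;1 0 0 0 0 0 0;1 0 0 0 0 0 0;1 0 0 0 0 0 0;1 0 0 0 0 0 0"

```text
clock: 23.17
position: [0.5989, -0.1826, 0.1377]
tool_rot: [-2.819, 0.002, 2.93]
force: [2.0, 6.7, 11.2]
grip_width: 0.0519
```

>>> apply_moves --increments "1 0 0 0 0 0 0;1 0 0 0 0 0 0;1 0 0 0 0 0 0;1 0 0 0 0 0 0;1 0 0 0 0 0 0;1 0 0 0 0 0 0;1 0 0 0 0 0 0;1 0 0 0 0 0 0"

```text
clock: 23.83
position: [0.5989, -0.1826, 0.1376]
tool_rot: [-2.819, 0.002, 2.93]
force: [2.1, 7.5, 11.0]
grip_width: 0.0517
```

Run:
```python
from h import *
ims=[]
for i in range(10):
    f=snap('scene'); ims.append(f['color'].astype(np.float32))
o=f['obs']; print(o['clock'],o['tool_rot'],np.pi+o['tool_rot'][0],o['position'],o['force'],o['grip_width'])
m=np.mean(ims,0); g=m.sum(2)/3
np.savez('pics/s23.npz',g=g,color=m,**{k:f[k] for k in ('R','t','intrinsics','depth')})
for v in range(217,239): print(v,' '.join('%3d'%x for x in g[v,250:272]))
bar,xg,yg,zg=gframe(o,.0460); c=bar-.062*zg
P=lambda r,a,x: proj(f,c+x*xg+r*np.sin(a)*yg-r*np.cos(a)*zg).round(2)
th=np.pi+o['tool_rot'][0]
print('hub',P(0,0,.010),'tail',P(.0133,th+np.pi,.0087),'tip',P(.034,th,.0087), 'mark mid',P(.04,.325,.0087))
w=snap('wrist'); print(bartilt(w))
```

```text
24.2833 [-2.81927046e+00  2.31123341e-03  2.93003304e+00] 0.32232219011791763 [ 0.59893349 -0.18257017  0.13760174] [ 1.65613621  7.61934253 12.0933982 ] 0.05229131008101377
217 121 120 121 119 120 118 119 120 119 119 121 120 120 119 113 104 124 124  70  75  85  82
218 120 121 123 120 120 119 119 119 120 120 120 120 121 119 116 105 103 133 108  75  73  74
219 122 121 121 121 121 122 120 120 116 117 120 120 121 120 120 118 115 119 126  89  70  71
220 123 122 121 121 121 123 122 111  71  84 120 121 121 120 120 120 119 123 129 120  73  68
221 121 120 118 118 121 121 124 112  66  81 122 121 121 120 120 120 118 113 107 123  87  68
222 120 114  95 102 118 121 122 112  74  82 120 121 119 120 119 120 120 118 118 118 111  69
223 119 121 119 116 120 121 117 100  81  89 109 122 121 120 119 120 121 121 115 108 114  76
224 120 122 112  91 119 122 121 112  82  79  98 120 122 120 120 120 120 120 122 120 121 103
225 113 119 122 119 120 123 122 115  80  74 120 123 122 120 120 120 120 121 121 118 114 104
226 130 120 120 110  90 118 121 123 106  65 120 123 120 121 120 119 120 120 120 116 109 106
227 13
[... 570 characters left out ...]
124 146 138 111  57  69 121 122 120 121 120 123 122 121 114  98  65
234 146 131 135 137 135 128 123 145 141  82  70 122 121 119 119 121 123 122 116 104  95 106
235 213 138 132 135 136 135 131 120 103  81  90 133 126 111 110 115 124 123 109 118 133 139
236 214 138 131 134 136 136 136 134 125 111 101 112 128 127 125 118 116 126 123 132 136 137
237 145 130 133 134 134 135 137 136 136 135 129 133 129 114 114 118 132 166 207 143 135 125
238 142 130 133 133 133 133 135 136 136 137 136 136 134 132 131 131 131 134 141 129 112  88
hub [258.54 224.03] tail [258.46 220.18] tip [259.65 232.92] mark mid [259.82 234.51]
(array([-0.0024, -0.0032, -0.0463,  0.01  ]), 3956, np.float64(0.0004289084452264069))
```

Run:
```python
from h import *
d=np.load('pics/top1.npz'); f0={k:d[k] for k in d}; f=snap('top'); D=np.abs(f['color'].astype(int)-f0['color']).mean(2)
for n,(u,v) in dict(bottle=(122,293),dish=(312,190),box=(540,300),blue=(302,259),pink=(223,202),pink2=(132,212)).items(): print(n,D[v-12:v+12,u-12:u+12].mean().round(1))
o=bot.observe(); print(o['clock'],o['force'],o['qd'].round(3).max(),o['grip_width']); print(bot.job_done())
```

```text
bottle 0.9
dish 5.7
box 1.1
blue 1.0
pink 1.0
pink2 1.1
24.4333 [ 1.01173512  6.82571345 11.48509477] 0.001 0.05214534544833142
the job is handed in; nothing more can be done
None
```

I stood the gauge on its foot, took it by its handle and leaned it on the rest's crest until its pointer met the mark, then handed the job in at 24.4 s, still gripping it. It got onto its foot by luck, and the pointer match is good only to about 0.01 rad.

**How it went**
- **Reach:** the finger tips proved to be about 31 mm behind the reported TCP, so my first grasp closed above the bar.
- **Contact:** while I was finding the right depth, the finger tips pressed down (probably on the bench) and the force read 55 N briefly.
- **Standing up:** on the first lift the bar slipped out of the pinch. The gauge settled upright on its foot anyway; I checked this by picture and by the bar height of about 0.137 m. I then regripped it deeper and at 60 N.

**Last checks**
- **Lean:** the tool leans 0.322 rad, and the wrist depth shows the bar tilted with it to within about 0.001 rad.
- **Mark:** the wrist pictures taken while it lay flat put the mark at about 0.325 rad. The scene camera gave 0.31 to 0.327 rad, and at the end showed the pointer about 0.006 rad past the mark, within its noise. I had used up the picture limit, so this last check came from pixel values rather than a viewed picture.
- **Foot on the crest:** there was a steady push of about 11 N, and the height drop matched rolling on the crest.
- **Things to leave alone:** the image areas of the bottle, the tip box and the blue and pink look-alikes were unchanged. The dish's area differed slightly (5.7 against about 1 grey level). Nothing went near it, so shadow or arm overlap is likely, but I did not check further.

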